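# Load the lock service tray under the lamp bar

### The job

Load the brass service tray under the lamp bar: first seat the steel cam spring block in the slot of the tray's index plate, then the nickel lock cylinder in the slot on top of the block, each upright with its lug dropped fully home, and last lay the wooden-handled tension wrench flat on the tray floor beside them. The index plate has been left turned by some small angle, so feel for its slot; set the parts down rather than dropping them, keep off the lamp, and leave the jig's lever and everything else on the table where it is.

Things in the scene. Friction and masses are not known exactly. Their poses are not given: they have to be found in the camera images.
- station: Brass tray 200 x 200 mm bolted to the table; walls 4 mm thick, top 22 mm above the table; floor top at z = 6 mm. Origin: centre of its underside, on the table. Its x axis points to the robot's right (world yaw -1.85 to -1.5 rad), its y axis away from the robot, z up. The index plate (see seat_mid) lies on the robot's side; the floor beyond it (y from -10 to 94 mm) is free for the wrench.
- seat_mid (a point): Centre of the dark index plate's slot mouth, at (20, -45, 18) mm in the tray's frame, axes as the tray's. Plate: 60 x 50 mm, 12 mm thick, top at z = 18 mm, turns stiffly (0.4 N m) about this point. Slot 31 x 17 mm, 11 mm deep; its long axis stands at an unreported angle within 0.42 rad of the tray's x axis: feel for it.
- lamp: Lamp bar fixed straight over the slot, 28 (x) x 230 (y) mm, z = 199 to 227 mm, centre at x = 12 mm, y = 0, on two 12 mm arms (y = +-90 mm, z = 235 mm) that run back to posts at x = 135 mm. A tool held straight down hits it: come in below it from its open -x side (the robot's left), fingers slanting down along +x. Same origin and axes as the tray.
- block: Steel cam spring block, 0.28 kg: body 48 (x) x 40 (y) mm, z = 9 to 39 mm; grip its 40 mm width. Under it a lug 28 (x) x 14 (y) x 9 mm on which it stands; in its top a slot 32 (x) x 18 (y) x 11 mm deep. Origin: centre of the lug's underside, 9 mm above the table when seated, 18 mm when only resting on the index plate. Half a turn makes no difference. Start yaw -2.1 to -1.2 rad.
- cylinder: Nickel lock cylinder, 0.18 kg: body 32 mm across, z = 9 to 49 mm, with two flats 24 mm wide at y = +-16 mm to grip; 3 mm plug face on top. Under it a lug 28 (x) x 14 (y) x 9 mm on which it stands. Origin: centre of the lug's underside, 30 mm above the block's when seated, 39 mm when only resting on it. Half a turn makes no difference. Start yaw -2.1 to -1.2 rad.
- wrench: Tension wrench lying flat, 70 g: wooden handle 75 (x) x 22 (y) x 24 (z) mm, then a 6 mm round blade along +x to x = 85 mm, bent there to +y for 16 mm. Origin: underside of the handle's middle; balances near x = 5 mm. Start yaw -2.1 to -1.2 rad (blade to the robot's right).
- wrench_tip (a point): End of the wrench's bent blade, 85 mm along x, 16 mm along y and 12 mm above the wrench's origin.
- wrench_butt (a point): End of the wooden handle, 37.5 mm behind and 12 mm above the wrench's origin.
- jig_lever (a joint): Red-knobbed handle of the coin release jig on the right side of the table, upright at 0 rad, about 0.22 m high; leave it upright.
- tokens: Bystander: stack of brass tokens, 25 mm across, 11 mm high, on the table among the parts; origin at its underside.
- oil: Bystander: small oil bottle with red cap, 34 mm across, 75 mm high; origin at its underside.
- screwdriver: Bystander: screwdriver, 170 mm long, lying on the table between robot and tray.
- padlock: Bystander: brass padlock, 45 x 42 x 22 mm, lying right of the tray; origin at its underside.
- coin_cup: Bystander: blue cup, 70 mm across, 80 mm high, at the right near the robot; origin at its underside.
There are look-alikes about, which are no part of the job. What is shaped like the block but pink or turquoise is not meant.

How it is judged (in metres and radians):
On the way, in this order (a step that is already met when the one before it is completed fails the run):
1. the block is seated in the index plate (z of block in the frame of station below 0.0125 m and horizontal distance between block and seat_mid below 0.006 m and angle between block's own z axis and vertical below 0.1 rad), for 0.2 s.
2. the cylinder is seated on the block (all of step 1 and z of cylinder in the frame of block between 0.025 and 0.0335 m and horizontal distance between cylinder and block below 0.006 m and angle between cylinder's own z axis and vertical below 0.1 rad), for 0.2 s.
3. the wrench lies in the tray (all of step 2 and x of wrench_tip in the frame of station between -0.096 and 0.096 m and y of wrench_tip in the frame of station between -0.096 and 0.096 m and z of each of wrench_tip, wrench_butt in the frame of station below 0.028 m and x of wrench_butt in the frame of station between -0.096 and 0.096 m and y of wrench_butt in the frame of station between -0.096 and 0.096 m), for 0.2 s.
At the end, for the whole second after the job is handed in: Block lug home in the index plate (origin under 12.5 mm up, within 6 mm of seat_mid); cylinder lug home in the block (origin 25 to 33.5 mm above the block's, within 6 mm); both tilted under 0.1 rad; both wrench ends inside the tray walls, under 28 mm up; all three at rest (all of step 3 and linear speed of each of block, cylinder, wrench below 0.01 m/s); the robot touches nothing.
It fails at once if a part was dropped: moving faster than 0.7 m/s out of the fingers ((linear speed of block above 0.7 m/s and contact force between the fingers and block below 0.05 N) or (linear speed of cylinder above 0.7 m/s and contact force between the fingers and cylinder below 0.05 N) or (linear speed of wrench above 0.7 m/s and contact force between the fingers and wrench below 0.05 N)).
It fails at once if the lamp was struck with more than 10 N (contact force between anything else and lamp above 10 N).
It fails at once if the jig's lever was moved by more than 0.15 rad (value of joint jig_lever above 0.15 rad or value of joint jig_lever below -0.15 rad).
It fails at once if a bystander was shifted by more than 30 mm (distance of any of tokens, oil, screwdriver, padlock, coin_cup from where it was at the start of the episode above 0.03 m).
It also fails if it takes over 72 s, if anything falls off the work surface, if the arm or the gripper's body presses on something with over 40 N, if the wrist force passes 120 N, or if a joint passes its speed limit or range.

### The arm

A 6-joint arm with a two-finger parallel gripper is mounted at the origin on the work surface. World frame = base frame: x ahead of the robot, y to its left, z up, the work surface at z = 0. Lengths are in m, angles in degrees, forces in N, time in s.
With the tool pointing down it reaches from about 0.25 to 0.725 m from the base axis. Payload 9.7 kg.
Tool frame: the origin (TCP) lies midway between the tips of the shut fingers; the grasp point (between the pads) lies bot.grasp_offset behind it (bot.grasp_offset is the distance from the TCP to the grasp point, in m); x points along the fingers, y is the direction in which the jaws open and shut, and the axes are right-handed (so a half turn about x gives the same grasp; the last joint's range is limited). The gripper opens to 85 mm and grips with 20 to 120 N. Pads are 22 mm wide; open, the fingers measure 114 mm over their backs; the gripper's body (76 mm by 85 mm) begins 54 mm behind the grasp point. The pads swing forward as they close: fully open they stand 13 mm farther back than shut.
Start: joints at [71.333, 4.979, 10.078, 95.1, 0, 90], TCP at [0.176, 0.521, 0.231] pointing down, gripper open.
Joint ranges: [-179.16, 179.16], [-48.56, 103.87], [-65.8, 70.77], [-126.05, 130.52], [-82.76, 87.17], [-180, 180]. Speed limits (degrees/s): [127.2, 127.2, 147.25, 180, 180, 180].

### API

Orientations are given as [roll, pitch, yaw] about the fixed x, y, z axes, in that order (R = Rz(yaw) Ry(pitch) Rx(roll)).
In Python, from workcell import status, camera, bot gives the robot as it stands.
- The arm moves only by the shell command python3 -m jog 'ROWS' [OPENING] [FORCE]. ROWS is text: rows parted by semicolons, each of 4 numbers parted by spaces: the shift along the tool's x, y, z in mm, then the turn about the tool's x in degrees. A call has exactly 8 rows; each row is the pose to reach, as a shift and turn from the pose commanded when the call began, along the tool's axes at that moment; what a row does not reach only later rows make up. A row lasts 1/8 s, in which the tool goes at most 62.5 mm and 10.7 degrees, less where a joint would pass 70% of its speed; a pose out of reach is approached as far as the arm can. A call with a gripper value outside its range is refused whole. OPENING is the opening, from 0 (shut) to 1 (fully open), set as the call begins (- or left out, the last holds). The fingers move at their own pace and stop on an object; FORCE is the grip in N (left out, the last holds). Time passes only in rows, so rows that repeat a pose let the fingers close, or fill a call up. It gives the time, the measured TCP pose, the force and the opening at its end, in the units of the state.
- status.get_obs(): the state, without advancing time (a new reading comes with each control period).
- camera(name): name is "scene" or "top" or "wrist"; returns a dict with "color" (480x640x3 uint8, red, green, blue), "vfov" (degrees; the focal length in pixels is half the picture's height over the tangent of half this angle, whatever the lens; pixels are square), "cx", "cy" (the principal point, pixels), "rvec" (rotation vector, rad) and "tvec" (3), from world to camera coordinates, as OpenCV has them. Camera axes: x right, y down, z forward; pixel columns grow to the right and rows downward; lengths in m; the calibration is good to about 2 mm. A picture is of the moment at which its call begins. There is no depth.
- bot.job_done(): hands the job in, once; it reports no verdict.
The state is a dict: "time": time; "q": joint angles; "qd": joint speeds; "joint_efforts": joint torques, N m; "ee_pos": TCP position; "tcp_rot": TCP orientation; "wrist_force": force on the tool from outside, world axes, zero at the start; "torque": the same for the moment, N m; "opening": finger opening in m.
Only numpy, scipy, OpenCV 4.12 (cv2) and the standard library are available. Lean on these libraries where they do the work, as an engineer would, in place of code of your own. Each camera call takes 0.05 s, during which the arm holds its last target. There are 200 camera calls.

## Working session

There is one attempt and no reset: what is moved stays moved. The work goes in short steps, Python scripts to look and compute and a shell command to move; the robot and the scene stay as the last step left them, time stands still between calls to the robot, and variables do not carry over. Pictures are saved under pics/ and viewed, about 8 in all and at most 12, crops included, and the job is handed in when it is done.

```bash
ls; mkdir -p pics; cat > h.py <<'E'
import numpy as np, cv2
from scipy.spatial.transform import Rotation as Ro
from workcell import status, camera, bot
def grab(n,save=None):
    c=camera(n); 
    if save: cv2.imwrite('pics/'+save,c['color'][:,:,::-1])
    return c
def K(c):
    f=240/np.tan(np.radians(c['vfov'])/2); return np.array([[f,0,c['cx']],[0,f,c['cy']],[0,0,1.]])
def ray(c,uv):
    R=cv2.Rodrigues(np.array(c['rvec'],float))[0]; t=np.array(c['tvec'],float).ravel()
    d=R.T@np.linalg.inv(K(c))@np.array([uv[0],uv[1],1.]); return -R.T@t,d
def onz(c,uv,z):
    o,d=ray(c,uv); return o+d*(z-o[2])/d[2]
def proj(c,P):
    return cv2.projectPoints(np.array(P,float).reshape(-1,3),np.array(c['rvec'],float),np.array(c['tvec'],float),K(c),None)[0].reshape(-1,2)
E
python3 - <<'E'
from h import *
o=status.get_obs(); print(o, bot.grasp_offset)
for n in ['top','scene','wrist']:
    c=grab(n,n+'0.png'); print(n,c['vfov'],c['cx'],c['cy'],c['rvec'],c['tvec'],ray(c,(320,240))[0])
E
```

```text
pics
{'time': 0.0, 'q': array([7.13327276e+01, 5.01113566e+00, 1.00340451e+01, 9.50994635e+01,
       1.04035290e-03, 9.00014903e+01]), 'qd': array([-0.0159461 ,  0.04975772, -0.0450736 , -0.06277701, -0.04125753,
        0.00607891]), 'joint_efforts': array([ 1.94636509e-04, -5.20406878e+01,  4.64783370e+01,  1.72540691e-02,
       -1.98312210e-05, -3.05550384e-05]), 'ee_pos': array([0.17596065, 0.52084896, 0.23057907]), 'tcp_rot': array([ -90.77709859,   89.92343889, -109.445862  ]), 'wrist_force': array([-0.16257004,  0.07246067, -0.56718422]), 'torque': array([ 0.11294037, -0.01316517, -0.01777916]), 'opening': 0.08492279477104828} 0.0187
top 45.07443268934878 318.4145208182881 227.5695437133267 [ 2.13436033 -2.1416853   0.1696677 ] [-0.05967082  0.52212109  1.26401561] [ 0.31482185 -0.06228071  1.33075723]
scene 52.235147997787024 322.66846718907715 229.7806286157506 [ 2.19645942  1.36288959 -0.4492836 ] [-0.17507395 -0.38355375  1.69475869] [ 1.24626874 -0.40335798  1.15502725]
wrist 67.69899786689334 322.79688128130255 237.1002390314403 [-2.37138367 -1.70386408 -0.22121269] [-0.55015497 -0.03440184  0.37865783] [0.11475145 0.54272781 0.3735162 ]
```

View pics/top0.png

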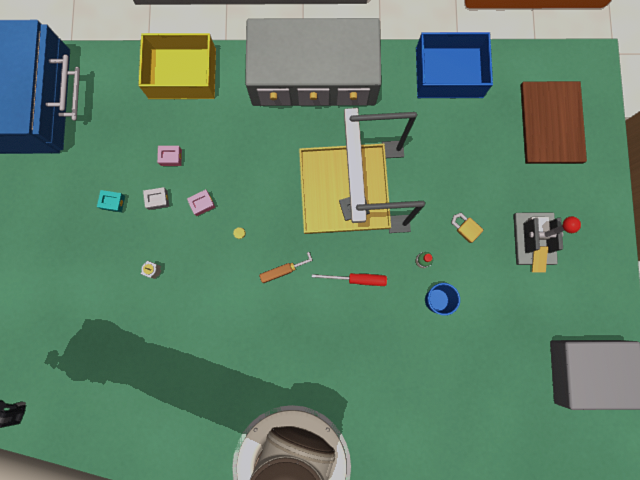

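View pics/scene0.png

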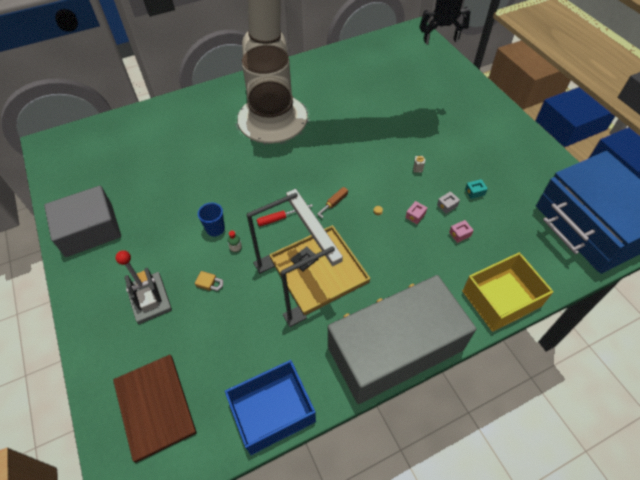

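```bash
python3 - <<'E'
from h import *
im=cv2.imread('pics/top0.png')
def crop(x,y,w,h,s): return cv2.resize(im[y:y+h,x:x+w],None,fx=s,fy=s,interpolation=cv2.INTER_CUBIC)
a=crop(90,140,134,60+80,3);b=crop(255,100,133,140,3)
b2=crop(255,245,133,40,3)
W=np.zeros((560,800,3),np.uint8); W[:a.shape[0],:a.shape[1]]=a; W[:b.shape[0],400:400+b.shape[1]]=b; W[430:430+b2.shape[0],:b2.shape[1]]=b2
cv2.imwrite('pics/crop0.png',W)
for p in [(169,155),(110,200),(155,198),(201,203)]:
    r=im[p[1]-12:p[1]+13,p[0]-12:p[0]+13].reshape(-1,3)[:,::-1]; hs=cv2.cvtColor(r[None],cv2.COLOR_RGB2HSV)[0]
    m=hs[:,2]>150; print(p,np.median(r[m],0))
E
```

```text
(169, 155) [197. 158. 181.]
(110, 200) [ 63. 184. 177.]
(155, 198) [197. 189. 191.]
(201, 203) [196. 164. 185.]
```

View pics/crop0.png

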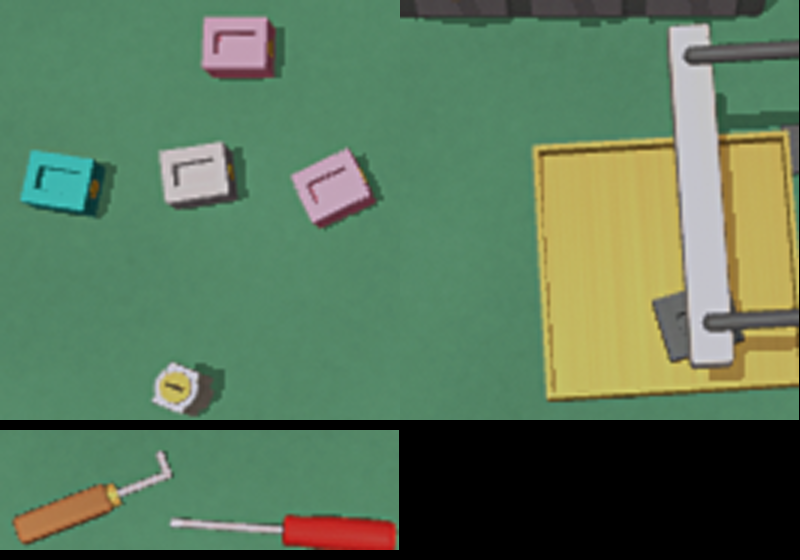

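```bash
cat >> h.py <<'E'
def pts(c,mask,z):
    cs=max(cv2.findContours(mask.astype(np.uint8),cv2.RETR_EXTERNAL,cv2.CHAIN_APPROX_NONE)[0],key=cv2.contourArea)[:,0]
    return np.array([onz(c,p,z)[:2] for p in cs])
def rect(P):
    (x,y),(w,h),a=cv2.minAreaRect((P*1000).astype(np.float32))
    if w<h: w,h,a=h,w,a+90
    return (round(x,1),round(y,1)),(round(w,1),round(h,1)),round((a+90)%180-90,1)
def hsv(c): return cv2.cvtColor(c['color'],cv2.COLOR_RGB2HSV).astype(int)
def box(m,x0,y0,x1,y1):
    r=np.zeros_like(m,bool); r[y0:y1,x0:x1]=m[y0:y1,x0:x1]; return r
E
python3 - <<'E'
from h import *
c=grab('top'); s=hsv(c); H,S,V=s[...,0],s[...,1],s[...,2]
m=(H>18)&(H<32)&(S>80)&(V>60)
print('tray',rect(pts(c,box(m,290,130,400,240),.022)))
m=(S<40)&(V>150); print('block',rect(pts(c,box(m,140,180,172,215),.039)))
m=(S<60)&(V>120)
print('cyl body',rect(pts(c,box(m,138,258,162,280),.049)))
m=(H>18)&(H<32)&(S>80)&(V>100); print('plug',rect(pts(c,box(m,138,258,162,280),.052)))
m=(H>5)&(H<20)&(S>90)&(V>60); print('handle',rect(pts(c,box(m,255,255,300,285),.024)))
m=(V<90)&(S<60); P=box(m,330,185,372,225); 
ys,xs=np.nonzero(P); print('plate px',len(xs),rect(pts(c,P,.018)))
for p in [(473-0,0)]: pass
for p in [(654,298),(675,362),(686,290)]: print(onz(c,(255+(p[0]-400)/3,100+p[1]/3),.018))
print('tip',onz(c,(162/3+255,245+23/3),.012))
print('tray corners',[onz(c,(255+(x-400)/3,100+y/3),.022)[:2] for x,y in [(533,147),(547,400)]])
w=grab('wrist','wrist0.png')
print(proj(w,[[.43,.33,.04]]))
E
```

```text
tray ((618.3, -121.8), (202.9, 199.9), 3.4)
block ((594.4, 313.6), (48.1, 40.7), -81.2)
cyl body ((429.0, 317.1), (33.1, 32.4), -24.4)
plug ((429.7, 317.4), (20.3, 19.9), 2.4)
handle ((422.9, 33.0), (79.4, 22.0), -69.0)
plate px 79 ((570.9, -166.3), (30.0, 27.6), 35.6)
[ 0.59179913 -0.11090623  0.018     ]
[ 0.54158396 -0.12656852  0.018     ]
[ 0.59802238 -0.13569553  0.018     ]
tip [ 0.46845234 -0.03965399  0.012     ]
tray corners [array([ 0.71168588, -0.01735804]), array([ 0.51182547, -0.0284171 ])]
[[236.73315651 466.94323088]]
```

View pics/wrist0.png

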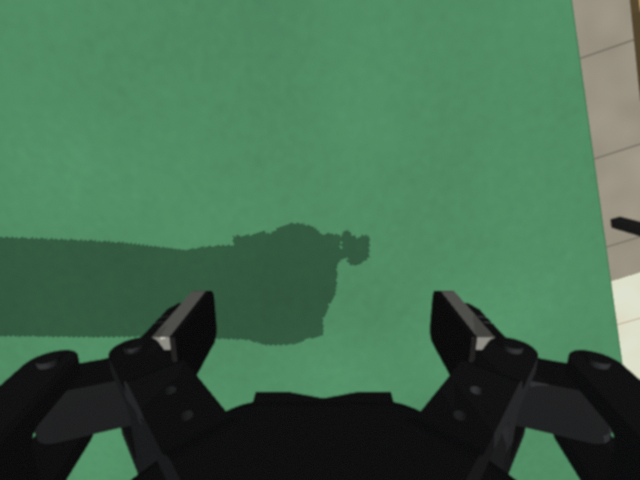

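The steel block is the grey one at (155,198). The others at (169,155) and (201,203) are pink, and (110,200) is turquoise. The cylinder is at (149,269), the wrench handle at (277,273), and the plate's visible corner at (341,200). The moves only list a turn about tool x, so I'll check what the interface offers for tilting the tool.

```bash
cat > s.py <<'E'
from h import *
def st():
    o=status.get_obs(); R=Ro.from_euler('xyz',o['tcp_rot'],degrees=True).as_matrix()
    np.set_printoptions(precision=3,suppress=True)
    print('t',o['time'],'p',o['ee_pos'],'q',o['q'],'F',o['wrist_force'],'T',o['torque'],'op',round(o['opening'],4)); print('x',R[:,0],'y',R[:,1],'z',R[:,2])
    return o,R
if __name__=='__main__': st()
E
python3 s.py
```

```text
t 0.25 p [0.176 0.521 0.231] q [71.331  4.995 10.059 95.101  0.    89.999] F [-0.756 -0.284 -0.275] T [ 0.025  0.008 -0.041] op 0.0855
x [-0.    -0.001 -1.   ] y [ 0.32   0.947 -0.001] z [ 0.947 -0.32  -0.   ]
```

```bash
python3 -m jog '-20 60 0 0;-40 120 0 0;-60 170 0 0;-60 220 0 0;-60 260 0 0;-60 300 0 0;-60 340 0 0;-60 380 0 0'; python3 s.py
```

```text
time: 1.25
ee_pos: [0.2596, 0.7684, 0.2348]
tcp_rot: [90.0, 86.4, 71.3]
wrist_force: [-1.1, 0.2, 0.0]
opening: 0.0853
t 1.25 p [0.26  0.768 0.235] q [ 71.332  48.874  70.765 108.319  -0.001  90.   ] F [-1.066  0.158  0.041] T [-0.099  0.069 -0.004] op 0.0853
x [ 0.02   0.059 -0.998] y [0.319 0.946 0.062] z [ 0.947 -0.32   0.   ]
```

```bash
python3 -m jog '0 60 0 0;0 120 0 0;0 180 0 0;0 240 0 0;0 300 0 0;0 300 0 0;0 300 0 0;0 300 0 0'; python3 s.py
```

```text
time: 2.25
ee_pos: [0.2841, 0.841, 0.1528]
tcp_rot: [90.0, 82.6, 71.3]
wrist_force: [-0.1, -0.1, 1.1]
opening: 0.0853
t 2.25 p [0.284 0.841 0.153] q [71.333 54.841 70.716 98.504 -0.001 89.998] F [-0.106 -0.113  1.057] T [-0.104  0.062 -0.002] op 0.0853
x [ 0.041  0.122 -0.992] y [0.317 0.94  0.128] z [ 0.947 -0.32   0.   ]
```

```bash
python3 -m jog '-10 -51 34 -10;-10 -102 68 -20;-10 -154 102 -30;-10 -205 135 -40;-10 -256 169 -50;-10 -308 203 -60;-10 -359 237 -70;-10 -410 271 -80'; python3 s.py
```

```text
time: 3.25
ee_pos: [0.3974, 0.4147, 0.1163]
tcp_rot: [12.9, 82.5, 71.0]
wrist_force: [0.7, -0.3, -0.2]
opening: 0.0857
t 3.25 p [0.397 0.415 0.116] q [ 44.581   0.765  -7.384  75.167   3.303 -13.233] F [ 0.696 -0.332 -0.178] T [-0.118 -0.012 -0.013] op 0.0857
x [ 0.042  0.123 -0.992] y [-0.849  0.528  0.029] z [0.527 0.84  0.126]
```

```bash
python3 -m jog '0 -20 -20 -4;0 -43 -44 -7;0 -43 -44 -7;0 -43 -44 -7;0 -43 -44 -7;0 -43 -44 -7;0 -43 -44 -7;0 -43 -44 -7'; python3 s.py; python3 - <<'E'
from h import *
c=grab('wrist','w1.png'); print(proj(c,[[.4295,.3173,.052]]))
E
```

```text
time: 4.25
ee_pos: [0.41, 0.357, 0.1089]
tcp_rot: [6.7, 82.6, 71.4]
wrist_force: [0.4, -0.3, 0.0]
opening: 0.0853
t 4.25 p [0.41  0.357 0.109] q [ 38.984  -2.915 -11.808  74.887   3.937 -25.461] F [ 0.392 -0.325  0.026] T [-0.12   0.036  0.037] op 0.0853
x [ 0.041  0.121 -0.992] y [-0.904  0.427  0.015] z [0.425 0.896 0.127]
[[258.31366066 197.90206094]]
```

View pics/w1.png

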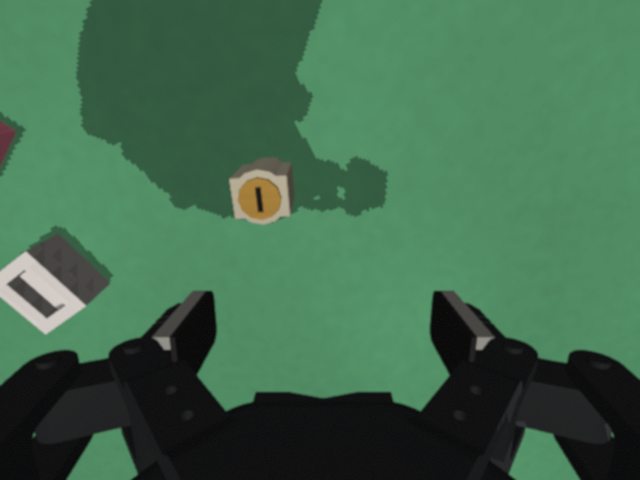

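```bash
cat >> s.py <<'E'
def go(F,off=0):
    """tool-frame shift (mm) to bring TCP to F"""
    o,R=st(); print('shift',R.T@(np.array(F)-o['ee_pos'])*1000)
E
python3 - <<'E'
from s import *
import cv2
c=grab('wrist'); s=hsv(c); m=box(s[...,2]<70,240,175,280,220)
P=pts(c,m,.052); print(rect(P))
m=box((s[...,0]>8)&(s[...,0]<30)&(s[...,1]>100),235,170,285,225); print('plug',rect(pts(c,m,.052)))
m=box((s[...,1]<60)&(s[...,2]>110),220,160,300,232); print('body',rect(pts(c,m,.049)))
o=status.get_obs(); R=Ro.from_euler('xyz',o['tcp_rot'],degrees=True).as_matrix(); x=R[:,0]
cyl=np.array([.4295,.3173,.0345]); F=cyl+.0187*x; go(F); go(F-.08*x)
E
```

```text
((429.6, 318.0), (12.6, 2.0), 67.7)
plug ((429.3, 317.9), (22.8, 22.6), 17.9)
body ((429.4, 317.9), (32.0, 31.8), -22.4)
t 4.35 p [0.41  0.357 0.109] q [ 38.972  -2.922 -11.811  74.886   3.936 -25.463] F [-0.785  0.041 -0.173] T [-0.071  0.035 -0.025] op 0.0853
x [ 0.041  0.121 -0.992] y [-0.904  0.427  0.015] z [0.426 0.896 0.127]
shift [ 88.537 -35.627 -36.623]
t 4.35 p [0.41  0.357 0.109] q [ 38.972  -2.922 -11.811  74.886   3.936 -25.463] F [-0.785  0.041 -0.173] T [-0.071  0.035 -0.025] op 0.0853
x [ 0.041  0.121 -0.992] y [-0.904  0.427  0.015] z [0.426 0.896 0.127]
shift [  8.537 -35.627 -36.623]
```

```bash
python3 -m jog '0 -36 -36 -3;20 -36 -36 -3;50 -36 -36 -3;80 -36 -36 -3;88 -36 -36 -3;88 -36 -36 -3;88 -36 -36 -3;88 -36 -36 -3'; python3 -m jog '0 0 0 0;0 0 0 0;0 0 0 0;0 0 0 0;-4 0 0 0;-6 0 0 -9;-6 0 0 -18;-6 0 0 -27' 0 30; python3 s.py
```

```text
time: 5.35
ee_pos: [0.4314, 0.3202, 0.0178]
tcp_rot: [3.2, 82.6, 70.9]
wrist_force: [0.0, -0.1, 0.5]
opening: 0.0854
time: 6.35
ee_pos: [0.4305, 0.319, 0.0225]
tcp_rot: [-23.5, 82.7, 71.5]
wrist_force: [-0.7, 0.9, -2.0]
opening: 0.0319
t 6.35 p [0.43  0.319 0.022] q [ 34.179  -1.581 -20.183  65.547   4.44  -60.536] F [-0.674  0.852 -1.98 ] T [-0.184  0.059  0.026] op 0.0319
x [ 0.041  0.121 -0.992] y [-0.995 -0.083 -0.051] z [-0.089  0.989  0.117]
```

```bash
python3 -m jog '0 0 0 -9;0 0 0 -12;3 0 0 -12;5 0 0 -12;5 0 0 -12;5 0 0 -12;5 0 0 -12;5 0 0 -12'; python3 -m jog '0 0 0 0;0 0 0 0;0 0 0 0;0 0 0 0;-20 0 0 0;-80 0 0 0;-140 0 0 0;-200 0 0 0' 1; python3 - <<'E'
from s import *
st(); c=grab('wrist','w2.png')
E
```

```text
time: 7.35
ee_pos: [0.4309, 0.3197, 0.0176]
tcp_rot: [-35.3, 82.6, 71.3]
wrist_force: [0.2, 0.2, -1.8]
opening: 0.0314
time: 8.35
ee_pos: [0.4223, 0.2951, 0.218]
tcp_rot: [-35.4, 82.6, 71.2]
wrist_force: [0.9, 0.5, 0.0]
opening: 0.0857
t 8.35 p [0.422 0.295 0.218] q [ 32.385  -6.032  -2.676  87.591   4.623 -74.031] F [0.894 0.452 0.036] T [-0.019  0.017  0.016] op 0.0857
x [ 0.041  0.122 -0.992] y [-0.957 -0.282 -0.075] z [-0.289  0.952  0.105]
```

View pics/w2.png

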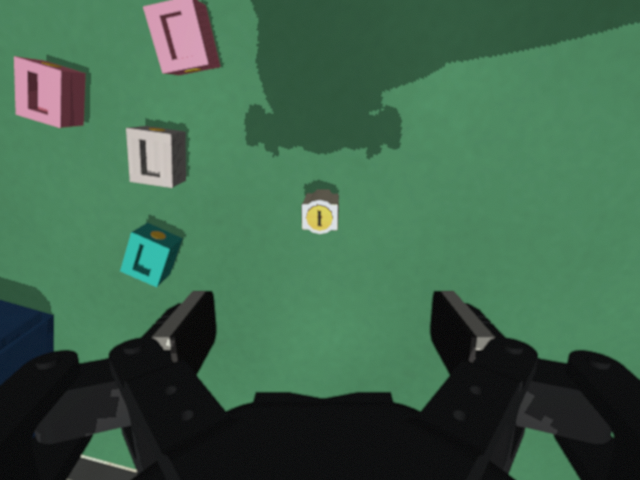

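```bash
cat > kin.py <<'E'
import numpy as np
from scipy.spatial.transform import Rotation as Ro
from scipy.optimize import least_squares
D=[([71.332,5.011,10.034,95.099,0,90],[.17596,.52085,.23058]),([71.332,48.874,70.765,108.319,0,90],[.2596,.7684,.2348]),
([71.333,54.841,70.716,98.504,0,90],[.2841,.841,.1528]),([38.972,-2.922,-11.811,74.886,3.936,-25.463],[.410,.357,.1089]),
([34.179,-1.581,-20.183,65.547,4.44,-60.536],[.4305,.319,.0225]),([32.385,-6.032,-2.676,87.591,4.623,-74.031],[.4223,.2951,.218])]
XR=[(.041,.121,-.992)]*3
def fk(q,p):
    a,h,L1,L2,e,d,L3,s=p; Y=lambda t:Ro.from_euler('y',t,degrees=True); Z=lambda t:Ro.from_euler('z',t,degrees=True)
    R=Z(q[0]); P=R.apply([a,0,h]); R=R*Y(q[1]); P=P+R.apply([0,0,L1]); R=R*Y(-q[2]); P=P+R.apply([L2,0,e])
    R=R*Y(q[3]); P=P+R.apply([d,0,0]); R=R*Z(s*q[4]); P=P+R.apply([L3,0,0]); R=R*Ro.from_euler('x',q[5],degrees=True); return P,R
def fit(s):
    f=lambda p:np.concatenate([(fk(q,[*p,s])[0]-x) for q,x in D]+[1e-4*(p-[0,.3,.35,.35,0,.1,.2])])
    return least_squares(f,[0,.3,.35,.35,0,.1,.2])
lo=np.array([-179,-48.5,-65.7,-126,-82.7,-179.9]);hi=np.array([179,103.8,70.7,130.5,87,179.9])
def solve(p,T,Rt,q0,w=1.):
    def f(q):
        P,R=fk(q,p); return np.concatenate([P-T,w*(Rt.inv()*R).as_rotvec(),1e-4*np.radians(q-q0)])
    return least_squares(f,np.clip(q0,lo+.01,hi-.01),bounds=(lo,hi)).x
E
python3 - <<'E'
from kin import *
for s in (1,-1):
    r=fit(s); print(s,r.cost,np.round(r.x,4))
    for q,x in D: P,R=fk(q,[*r.x,s]); print(np.round((P-x)*1000,1),np.round(R.as_matrix()[:,0],3))
E
```

```text
1 1.0301878917599468e-08 [-0.      0.1602  0.4201  0.5188  0.0362  0.144   0.2857]
[ 0. -0.  0.] [-0.    -0.001 -1.   ]
[ 0.  0. -0.] [ 0.02   0.059 -0.998]
[ 0. -0.  0.] [ 0.041  0.122 -0.992]
[ 0.  -0.1  0.1] [ 0.041  0.121 -0.992]
[-0.   0.1 -0.1] [ 0.041  0.121 -0.992]
[ 0.  0. -0.] [ 0.041  0.122 -0.992]
-1 8.896021708365534e-07 [ 0.0024  0.1595  0.4203  0.5163  0.0364  0.7138 -0.2855]
[-0.  -0.1  0.8] [-0.    -0.001 -1.   ]
[ 0.1  0.1 -0.1] [ 0.02   0.059 -0.998]
[ 0.  -0.1  0.2] [ 0.041  0.122 -0.992]
[-0.  -0.1  0.1] [ 0.127  0.015 -0.992]
[0.1 0.1 0. ] [ 0.128 -0.007 -0.992]
[-0. -0. -1.] [ 0.128 -0.014 -0.992]
```

```bash
cat >> kin.py <<'E'
p0=[*fit(1).x,1]
E
python3 - <<'E'
from kin import *
qB=np.array(D[1][0],float); P,R=fk(qB,p0); T=P+R.apply([0,.3,0])
for w in (.1,.2,.3,.5,.7,1,2):
  print(w,np.round(solve(p0,T,R,qB,w),2), np.round(solve(p0,P+R.apply([0,.0625,0]),R,qB,w),2))
# reach of final slanted poses
for th in (35,40,45,50):
  y=np.radians(-72.7); d=np.array([np.cos(y),np.sin(y),0]); x=np.cos(np.radians(th))*d-np.sin(np.radians(th))*np.array([0,0,1]); yy=np.array([-d[1],d[0],0])
  for sg in (1,-1):
    Y=sg*yy; Rt=Ro.from_matrix(np.c_[x,Y,np.cross(x,Y)])
    for n,T in dict(seat=[.5745,-.1444,.05],block=[.594,.314,.03],cyl=[.4295,.318,.03],wr=[.425,.03,.02],wrp=[.65,-.07,.03]).items():
      best=None
      for q0 in ([30,30,0,60,0,0],[-20,30,0,60,-40,0],[30,30,0,60,-60,90],[30,30,0,60,40,-90],[0,40,0,60,60,0]):
        q=solve(p0,np.array(T),Rt,np.array(q0,float)); PP,RR=fk(q,p0); e=(np.linalg.norm(PP-T),np.degrees((Rt.inv()*RR).magnitude()))
        if best is None or e[0]+e[1]<best[0]: best=(e[0]+e[1],e,q)
      print(th,sg,n,np.round(best[1],4),np.round(best[2],0))
E
```

```text
0.1 [71.33 54.53 70.7  67.7   0.   90.  ] [ 71.33  49.21  70.7  100.33   0.    90.  ]
0.2 [71.33 54.2  70.7  72.74 -0.   90.  ] [ 71.33  49.4   70.7  101.28   0.    90.  ]
0.3 [71.33 54.06 70.7  78.36  0.   90.  ] [ 71.33  49.63  70.7  102.37   0.    90.  ]
0.5 [71.33 54.29 70.7  87.32 -0.   90.  ] [ 71.33  50.01  70.7  104.04   0.    90.  ]
0.7 [71.33 54.71 70.7  92.6   0.   90.  ] [ 71.33  50.23  70.7  104.99   0.    90.  ]
1 [71.33 55.14 70.7  96.53 -0.   90.  ] [ 71.33  50.39  70.7  105.67   0.    90.  ]
2 [ 71.33  55.61  70.7  100.02  -0.    90.  ] [ 71.33  50.55  70.7  106.29  -0.    90.  ]
35 1 seat [0. 0.] [  9.   2. -28.  49. -54.  76.]
35 1 block [0. 0.] [ 46.  51.  34. 108. -46. 133.]
35 1 cyl [0. 0.] [ 56.  39.  13. 107. -39. 145.]
35 1 wr [0. 0.] [ 35.   6. -28.  80. -51. 120.]
35 1 wrp [0. 0.] [ 15.  17. -13.  57. -55.  86.]
35 -1 seat [0. 0.] [   9.    2.  -28.   49.  -54. -104.]
35 -1 block [0. 0.] [ 46.  51.  34. 108. -46. -47.]
35 -1 cyl [0. 0.] [ 56.  39.  13. 107. -39. -35.]
35 -1 wr [0. 0.] [ 35.   6. -28.  80. -51. -60.]
35 -1 wrp [0. 0.] [ 15.  17. -13.  57. -5
[... 823 characters left out ...]
 block [0. 0.] [ 44.  43.  27.  98. -39. -55.]
45 -1 cyl [0. 0.] [ 54.  30.   8.  98. -34. -43.]
45 -1 wr [0. 0.] [ 31.  -1. -30.  75. -43. -70.]
45 -1 wrp [0. 0.] [ 12.  15. -11.  59. -45. -98.]
50 1 seat [0. 0.] [  3.   0. -23.  55. -39.  72.]
50 1 block [0. 0.] [ 42.  39.  24.  94. -36. 121.]
50 1 cyl [0. 0.] [ 53.  26.   5.  94. -32. 133.]
50 1 wr [0. 0.] [ 29.  -5. -31.  73. -39. 105.]
50 1 wrp [0. 0.] [ 10.  14. -10.  60. -40.  81.]
50 -1 seat [0. 0.] [   3.    0.  -23.   55.  -39. -108.]
50 -1 block [0. 0.] [ 42.  39.  24.  94. -36. -59.]
50 -1 cyl [0. 0.] [ 53.  26.   5.  94. -32. -47.]
50 -1 wr [0. 0.] [ 29.  -5. -31.  73. -39. -75.]
50 -1 wrp [0. 0.] [ 10.  14. -10.  60. -40. -99.]
```

```bash
cat > search.py <<'E'
from kin import *
import sys
from multiprocessing import Pool
x0=np.array([.041,.122,-.992]); x0/=np.linalg.norm(x0); g=np.array([.297,-.955,0])
def run(a):
    seed,=a; rng=np.random.default_rng(seed); out=[]
    for _ in range(25):
        az=np.radians(rng.uniform(-110,140)); r=rng.uniform(.3,.8); z=rng.uniform(.3,.9); T=np.array([r*np.cos(az),r*np.sin(az),z])
        y=np.array([-np.sin(az),np.cos(az),0]); y-=x0*(y@x0); y/=np.linalg.norm(y); Rt=Ro.from_matrix(np.c_[x0,y,np.cross(x0,y)])
        q=solve(p0,T,Rt,np.array([np.degrees(az),0,0,90,0,0.])); P,R=fk(q,p0)
        if np.linalg.norm(P-T)>.003: continue
        v=rng.normal(size=3); v*=.45/np.linalg.norm(v); res=[]
        for k in range(3):
            q=solve(p0,P+v,R,q,1.2); P,R=fk(q,p0); x=R.as_matrix()[:,0]; res.append(np.round([np.degrees(np.arctan2(x@g,-x[2])), x@[.955,.297,0]],2))
        out.append((res[-1][0],np.degrees(az),r,z,v,res,P,q))
    return out
if __name__=='__main__':
    with Pool() as p: o=sum(p.map(run,[(i,) for i in range(24)]),[])
    o.sort(key=lambda t:-t[0]); np.set_printoptions(precision=2,suppress=True)
    for t in o[:12]: print(*[np.round(i,2) for i in t[:4]],t[4],[list(i) for i in t[5]],t[6],np.round(t[7]))
E
time timeout 500 python3 search.py
```

```text
9.06 -48.49 0.57 0.43 [ 0.1  -0.44 -0.06] [[np.float64(-2.55), np.float64(0.09)], [np.float64(2.82), np.float64(0.1)], [np.float64(9.06), np.float64(0.1)]] [ 0.35 -0.92 -0.08] [-71.  70.  71.  81.   5. -21.]
7.05 -34.02 0.32 0.45 [ 0.13 -0.27  0.33] [[np.float64(-2.0), np.float64(0.11)], [np.float64(2.14), np.float64(0.14)], [np.float64(7.05), np.float64(0.17)]] [ 0.36 -0.5   0.49] [-57.  28.  71. 124.   7. -22.]
6.7 -10.09 0.61 0.42 [ 0.13 -0.43  0.02] [[np.float64(-3.73), np.float64(0.11)], [np.float64(0.84), np.float64(0.14)], [np.float64(6.7), np.float64(0.17)]] [ 0.52 -0.78  0.06] [-59.  61.  71.  91.   8. -47.]
6.35 -9.06 0.54 0.34 [-0.19 -0.23  0.34] [[np.float64(-3.71), np.float64(0.1)], [np.float64(1.4), np.float64(0.1)], [np.float64(6.35), np.float64(0.07)]] [-0.01 -0.53  0.52] [-95.  22.  67. 130.   6. -85.]
5.46 -35.07 0.51 0.32 [ 0.39 -0.19  0.1 ] [[np.float64(-3.64), np.float64(0.11)], [np.float64(0.73), np.float64(0.19)], [np.float64(5.46), np.float64(0.27)]] [ 0.86 -0.42  0.14] [-28.  57.  71.  89.   7.   9.]
5.45 -65.18 0.47 0.44 [-0.19 -0.41 -0.03] [[np.float64(-3.9
[... 756 characters left out ...]
76.  71.  78.   6.   6.]
3.29 -103.7 0.49 0.32 [-0.29 -0.34 -0.05] [[np.float64(-4.4), np.float64(0.05)], [np.float64(-0.69), np.float64(-0.02)], [np.float64(3.29), np.float64(-0.11)]] [-0.54 -0.8  -0.09] [-124.   71.   71.   83.   -1.  -20.]
3.17 6.98 0.45 0.47 [ 0.05 -0.45 -0.01] [[np.float64(-5.65), np.float64(0.08)], [np.float64(-2.13), np.float64(0.1)], [np.float64(3.17), np.float64(0.11)]] [ 0.36 -0.8   0.11] [-68.  57.  71. 100.   6. -74.]
3.12 2.34 0.64 0.38 [-0.12 -0.38  0.2 ] [[np.float64(-4.54), np.float64(0.1)], [np.float64(-1.39), np.float64(0.11)], [np.float64(3.12), np.float64(0.1)]] [ 0.14 -0.66  0.39] [-81.  36.  71. 122.   6. -83.]
real	0m15.902s
user	0m46.384s
sys	0m0.262s
```

```bash
cat > s2.py <<'E'
from kin import *
from multiprocessing import Pool
x0=np.array([.041,.122,-.992]); x0/=np.linalg.norm(x0); az=np.radians(-78); g=np.array([np.cos(az),np.sin(az),0])
y=np.array([-g[1],g[0],0]); y-=x0*(y@x0); y/=np.linalg.norm(y); R0=Ro.from_matrix(np.c_[x0,y,np.cross(x0,y)])
tilt=lambda R:np.degrees(np.arctan2(R.as_matrix()[:,0]@g,-R.as_matrix()[:,0][2]))
def run(a):
    r,z,b0=a; q=solve(p0,np.array([r*g[0],r*g[1],z]),R0,np.array([-78,30,60,120,0,0.]),1.2); P,R=fk(q,p0); log=[]
    b=b0
    for k in range(9):
        best=None
        for bb in ([b0] if k==0 else [b-40,b-15,b,b+15,b+40]):
            v=.48*(np.cos(np.radians(bb))*g+np.sin(np.radians(bb))*np.array([0,0,1])); qq=solve(p0,P+v,R,q,1.2); PP,RR=fk(qq,p0)
            if PP[2]<.25: continue
            if best is None or tilt(RR)>best[0]: best=(tilt(RR),bb,qq,PP,RR)
        if best is None: break
        t,b,q,P,R=best; log.append((round(t,1),b,round(float(np.hypot(P[0],P[1])),2),round(P[2],2)))
    return (log[-1][0] if log else -9),a,log,np.round(q)
if __name__=='__main__':
    with Pool() as p: o=p.map(run,[(r,z,b) for r,z in [(.5,.5),(.65,.35),(.35,.55),(.75,.3)] for b in (0,45,90,135)])
    o.sort(key=lambda t:-t[0])
    for t in o[:6]: print(*t)
E
time timeout 400 python3 s2.py
```

```text
56.0 (0.75, 0.3, 45) [(np.float64(0.0), 45, 0.71, np.float64(0.33)), (np.float64(6.4), 30, 0.79, np.float64(0.3)), (np.float64(13.2), 30, 0.85, np.float64(0.29)), (np.float64(20.3), 30, 0.92, np.float64(0.29)), (np.float64(27.6), 30, 0.98, np.float64(0.29)), (np.float64(34.9), 30, 1.03, np.float64(0.31)), (np.float64(42.0), 30, 1.08, np.float64(0.33)), (np.float64(49.0), 45, 1.08, np.float64(0.42)), (np.float64(56.0), 45, 1.09, np.float64(0.5))] [-78.  43.  71.  61.   4.   5.]
54.6 (0.65, 0.35, 45) [(np.float64(-0.9), 45, 0.66, np.float64(0.38)), (np.float64(5.2), 30, 0.75, np.float64(0.34)), (np.float64(11.8), 30, 0.82, np.float64(0.31)), (np.float64(18.9), 30, 0.89, np.float64(0.3)), (np.float64(26.1), 30, 0.96, np.float64(0.3)), (np.float64(33.4), 30, 1.02, np.float64(0.31)), (np.float64(40.6), 30, 1.07, np.float64(0.33)), (np.float64(47.6), 45, 1.07, np.float64(0.42)), (np.float64(54.6), 45, 1.08, np.float64(0.49))] [-77.  43.  71.  63.   4.   5.]
54.2 (0.5, 0.5, 0) [(np.float64(-1.8), 0, 0.73, np.float64(0.29)), (np.float64(4.4), 40, 0.76, np.float64(0.32)), (np.float64(11.1), 2
[... 1142 characters left out ...]
at64(37.9), 105, 0.26, np.float64(0.76)), (np.float64(43.8), 120, 0.17, np.float64(0.78)), (np.float64(49.9), 120, 0.11, np.float64(0.8))] [-64. -24.  68. 130.   5.  17.]
49.6 (0.35, 0.55, 90) [(np.float64(1.1), 90, 0.36, np.float64(0.52)), (np.float64(7.6), 90, 0.37, np.float64(0.57)), (np.float64(14.0), 90, 0.37, np.float64(0.61)), (np.float64(20.3), 90, 0.37, np.float64(0.66)), (np.float64(26.3), 90, 0.36, np.float64(0.7)), (np.float64(32.1), 105, 0.3, np.float64(0.73)), (np.float64(37.7), 105, 0.26, np.float64(0.76)), (np.float64(43.5), 120, 0.17, np.float64(0.78)), (np.float64(49.6), 135, 0.07, np.float64(0.77))] [-64. -32.  60. 130.   9.  18.]
real	0m14.950s
user	0m34.802s
sys	0m0.378s
```

```bash
python3 -m jog '-45 16 -40 9;-90 32 -82 18;-130 47 -124 27;-170 62 -166 36;-205 76 -210 45;-235 88 -254 54;-262 98 -296 63;-275 100 -320 70'; cat > push.py <<'E'
from s import *
import sys
o,R=st(); g=np.array([np.cos(np.radians(-72.7)),np.sin(np.radians(-72.7)),0]); x=R[:,0]
print('tilt',np.degrees(np.arctan2(np.hypot(x[0],x[1]),-x[2])),'az',np.degrees(np.arctan2(x[1],x[0])))
for a in sys.argv[1:]:
    v=np.array(eval(a)); print(a,R.T@v)
E
python3 push.py '[-300,-350,130]' '[0,0,500]'
```

```text
time: 9.4
ee_pos: [0.4079, -0.0727, 0.4489]
tcp_rot: [34.2, 82.6, 70.5]
wrist_force: [-0.8, 0.2, -0.9]
opening: 0.0856
t 9.4 p [ 0.408 -0.073  0.449] q [-15.151  -2.575  28.162 120.177   7.346 -51.392] F [-0.778  0.248 -0.883] T [-0.104  0.03  -0.028] op 0.0856
x [ 0.043  0.121 -0.992] y [-0.593  0.802  0.072] z [0.804 0.585 0.106]
tilt 7.367525270824258 az 70.51512902434519
[-300,-350,130] [-184.07   -93.271 -432.225]
[0,0,500] [-495.872   36.074   53.006]
```

```bash
python3 -m jog '-23 -12 -54 0;-46 -23 -108 0;-69 -35 -162 0;-92 -47 -216 0;-115 -58 -270 0;-138 -70 -324 0;-161 -82 -378 0;-184 -93 -432 0'; python3 push.py '[0,0,500]' '[0,-20,500]'
```

```text
time: 10.4
ee_pos: [0.1388, -0.3868, 0.4925]
tcp_rot: [17.2, 84.6, 53.7]
wrist_force: [0.9, -0.6, 0.3]
opening: 0.0854
t 10.4 p [ 0.139 -0.387  0.492] q [ -73.24     5.905   43.103  130.443    4.298 -109.872] F [ 0.857 -0.557  0.283] T [-0.123  0.012  0.02 ] op 0.0854
x [ 0.055  0.076 -0.996] y [-0.596  0.803  0.028] z [0.801 0.592 0.09 ]
tilt 5.383386581012562 az 53.74389286428915
[0,0,500] [-497.795   13.898   44.804]
[0,-20,500] [-499.308   -2.156   32.972]
```

```bash
python3 push.py '[-60,-20,490]'; python3 -m jog '-62 0 0 0;-124 0 0 0;-186 -2 -2 0;-248 0 0 0;-310 5 0 0;-372 10 -5 0;-434 20 -10 0;-490 30 -18 0'; python3 push.py '[-60,-20,490]' '[0,0,500]'
```

```text
t 10.4 p [ 0.139 -0.387  0.492] q [ -73.24     5.905   43.103  130.443    4.298 -109.872] F [ 0.857 -0.557  0.283] T [-0.123  0.012  0.02 ] op 0.0854
x [ 0.055  0.076 -0.996] y [-0.596  0.803  0.028] z [0.801 0.592 0.09 ]
tilt 5.383386581012562 az 53.74389286428915
[-60,-20,490] [-492.681   33.31   -15.999]
time: 11.4
ee_pos: [0.127, -0.3828, 0.5167]
tcp_rot: [-25.6, 85.7, 10.8]
wrist_force: [0.1, -0.8, 0.1]
opening: 0.0853
t 11.4 p [ 0.127 -0.383  0.517] q [ -74.649    4.247   45.044  130.462    4.249 -111.045] F [ 0.088 -0.814  0.074] T [ 0.008  0.085 -0.028] op 0.0853
x [ 0.073  0.014 -0.997] y [-0.592  0.805 -0.032] z [0.802 0.593 0.067]
tilt 4.262092427926453 az 10.836933567336988
[-60,-20,490] [-493.304    3.723  -27.154]
[0,0,500] [-498.617  -16.039   33.52 ]
```

```bash
python3 -m jog '-1000 7 -55 0;-1000 7 -55 0;-1000 7 -55 0;-1000 7 -55 0;-1000 7 -55 0;-1000 7 -55 0;-1000 7 -55 0;-1000 7 -55 0'; python3 push.py '[-60,-20,490]' '[0,0,500]'
```

```text
time: 12.4
ee_pos: [0.1001, -0.3819, 0.5399]
tcp_rot: [-66.0, 84.3, -29.8]
wrist_force: [-0.7, -0.5, -0.1]
opening: 0.0854
t 12.4 p [ 0.1   -0.382  0.54 ] q [ -78.404    2.658   46.901  130.46     4.287 -114.531] F [-0.701 -0.463 -0.069] T [ 0.044  0.08  -0.039] op 0.0854
x [ 0.086 -0.049 -0.995] y [-0.588  0.804 -0.091] z [0.805 0.593 0.04 ]
tilt 5.7156201477230315 az -29.758311291615453
[-60,-20,490] [-491.763  -25.413  -40.293]
[0,0,500] [-497.514  -45.5     20.233]
```

```bash
python3 -m jog '-995 -91 40 0;-995 -91 40 0;-995 -91 40 0;-995 -91 40 0;-995 -91 40 0;-995 -91 40 0;-995 -91 40 0;-995 -91 40 0' | head -3; python3 push.py; python3 -m jog '-988 -150 13 0;-988 -150 13 0;-988 -150 13 0;-988 -150 13 0;-988 -150 13 0;-988 -150 13 0;-988 -150 13 0;-988 -150 13 0' | head -3 ; python3 push.py '[0,0,1000]'
```

```text
time: 13.4
ee_pos: [0.1238, -0.37, 0.5665]
tcp_rot: [-83.1, 81.2, -47.0]
t 13.4 p [ 0.124 -0.37   0.566] q [ -74.443    1.776   50.047  130.462    4.036 -110.305] F [-0.822 -0.101  0.409] T [ 0.101  0.077 -0.006] op 0.0849
x [ 0.104 -0.112 -0.988] y [-0.582  0.799 -0.152] z [0.807 0.591 0.018]
tilt 8.78454930903195 az -47.00087594806039
time: 14.4
ee_pos: [0.1429, -0.3606, 0.5923]
tcp_rot: [-90.0, 77.7, -54.0]
t 14.4 p [ 0.143 -0.361  0.592] q [ -71.007    1.474   53.689  130.463    3.574 -106.665] F [-0.327 -0.195  0.371] T [ 0.179  0.131 -0.01 ] op 0.0853
x [ 0.125 -0.172 -0.977] y [-0.575  0.79  -0.213] z [0.809 0.588 0.   ]
tilt 12.276026273726513 az -53.96033386251139
[0,0,1000] [-977.135 -212.622    0.051]
```

```bash
python3 push.py '[-150,-600,1000]' | tail -1;  python3 -m jog '-890 -605 -474 0;-890 -605 -474 0;-890 -605 -474 0;-890 -605 -474 0;-890 -605 -474 0;-890 -605 -474 0;-890 -605 -474 0;-890 -605 -474 0' | head -3 ; python3 push.py '[-50,0,1000]' '[-150,-600,1000]'
```

```text
[-150,-600,1000] [-892.742 -600.573 -474.155]
time: 15.4
ee_pos: [0.0911, -0.4881, 0.5886]
tcp_rot: [-94.6, 75.1, -58.7]
t 15.4 p [ 0.091 -0.488  0.589] q [ -82.905   16.575   70.702  130.469    6.065 -118.069] F [ 0.468 -0.164 -0.063] T [0.205 0.111 0.013] op 0.0851
x [ 0.134 -0.22  -0.966] y [-0.569  0.781 -0.257] z [ 0.812  0.584 -0.021]
tilt 14.92048593545324 az -58.67641390289714
[-50,0,1000] [-972.977 -228.222  -61.079]
[-150,-600,1000] [-854.393 -640.202 -492.6  ]
```

```bash
python3 -m jog '-860 -640 -440 0;-860 -640 -440 0;-860 -640 -440 0;-860 -640 -440 0;-860 -640 -440 0;-860 -640 -440 0;-860 -640 -440 0;-860 -640 -440 0' | head -3 ; python3 push.py '[0,0,1000]' '[-50,0,1000]' '[-100,-500,1000]'
```

```text
time: 16.4
ee_pos: [0.0425, -0.4861, 0.5999]
tcp_rot: [-97.1, 73.2, -61.3]
t 16.4 p [ 0.042 -0.486  0.6  ] q [ -89.587   15.385   70.706  130.462    7.863 -124.354] F [-0.393  0.125  0.1  ] T [ 0.16   0.12  -0.007] op 0.085
x [ 0.139 -0.253 -0.957] y [-0.565  0.774 -0.286] z [ 0.814  0.58  -0.036]
tilt 16.769643028977708 az -61.28174309797803
[0,0,1000] [-957.473 -286.327  -35.542]
[-50,0,1000] [-964.404 -258.097  -76.224]
[-100,-500,1000] [-844.819 -616.923 -407.046]
```

```bash
python3 -m jog '-957 -290 -40 0;-957 -290 -40 0;-957 -290 -40 0;-957 -290 -40 0;-957 -290 -40 0;-957 -290 -40 0;-957 -290 -40 0;-957 -290 -40 0' | head -2; python3 push.py; python3 -m jog '-938 -342 -55 0;-938 -342 -55 0;-938 -342 -55 0;-938 -342 -55 0;-938 -342 -55 0;-938 -342 -55 0;-938 -342 -55 0;-938 -342 -55 0' | head -2 ; python3 push.py '[0,0,1000]' '[-50,0,1000]'
```

```text
time: 17.4
ee_pos: [0.0737, -0.4446, 0.637]
t 17.4 p [ 0.074 -0.445  0.637] q [ -84.798   10.75    70.705  130.46     6.666 -119.225] F [ 0.384 -0.3   -0.272] T [0.264 0.107 0.016] op 0.0854
x [ 0.146 -0.32  -0.936] y [-0.556  0.756 -0.345] z [ 0.818  0.571 -0.067]
tilt 20.560403748505276 az -65.49650576805739
time: 18.4
ee_pos: [0.098, -0.4023, 0.6682]
t 18.4 p [ 0.098 -0.402  0.668] q [ -79.747    6.506   70.705  130.461    4.991 -114.123] F [-0.054  0.615  0.213] T [ 0.301  0.126 -0.035] op 0.0857
x [ 0.157 -0.379 -0.912] y [-0.547  0.736 -0.4  ] z [ 0.822  0.561 -0.092]
tilt 24.227979094163736 az -67.50748820853272
[0,0,1000] [-911.92  -399.959  -91.84 ]
[-50,0,1000] [-919.769 -372.62  -132.961]
```

```bash
python3 -m jog '-920 -373 -133 0;-920 -373 -133 0;-920 -373 -133 0;-920 -373 -133 0;-920 -373 -133 0;-920 -373 -133 0;-920 -373 -133 0;-920 -373 -133 0' | head -2; python3 push.py; python3 -m jog '-893 -430 -160 0;-893 -430 -160 0;-893 -430 -160 0;-893 -430 -160 0;-893 -430 -160 0;-893 -430 -160 0;-893 -430 -160 0;-893 -430 -160 0' | head -2 ; python3 push.py '[-50,0,1000]' '[-100,0,1000]'
```

```text
time: 19.4
ee_pos: [0.0945, -0.37, 0.6927]
t 19.4 p [ 0.095 -0.37   0.693] q [ -79.269    2.968   70.706  130.461    4.83  -113.389] F [-0.389 -0.372  0.648] T [ 0.37   0.194 -0.034] op 0.0858
x [ 0.168 -0.433 -0.886] y [-0.538  0.713 -0.45 ] z [ 0.826  0.552 -0.113]
tilt 27.66881039502577 az -68.82219996703529
time: 20.4
ee_pos: [0.0889, -0.3406, 0.7129]
t 20.4 p [ 0.089 -0.341  0.713] q [ -79.343   -0.197   70.706  130.464    4.901 -113.185] F [0.007 0.343 0.045] T [0.427 0.137 0.012] op 0.0853
x [ 0.177 -0.48  -0.859] y [-0.529  0.69  -0.495] z [ 0.83   0.542 -0.132]
tilt 30.794336883643737 az -69.73558109872118
[-50,0,1000] [-867.876 -468.271 -173.242]
[-100,0,1000] [-876.742 -441.826 -214.739]
```

```bash
python3 -m jog '-962 -250 -74 0;-962 -250 -74 0;-962 -250 -74 0;-962 -250 -74 0;-962 -250 -74 0;-962 -250 -74 0;-962 -250 -74 0;-962 -250 -74 0' | head -2; python3 push.py '[-100,250,960]' '[-70,0,1000]'
```

```text
time: 21.4
ee_pos: [0.0944, -0.2936, 0.7376]
t 21.4 p [ 0.094 -0.294  0.738] q [ -74.235   -4.598   70.705  130.462    2.222 -108.622] F [-0.193 -0.433 -0.115] T [0.475 0.167 0.013] op 0.0855
x [ 0.192 -0.539 -0.82 ] y [-0.516  0.655 -0.552] z [ 0.834  0.53  -0.152]
tilt 34.902875139024786 az -70.35035637694139
[-100,250,960] [-941.276 -314.088  -97.207]
[-70,0,1000] [-833.592 -515.398 -210.69 ]
```

```bash
python3 -m jog '-972 -201 -80 0;-972 -201 -80 0;-972 -201 -80 0;-972 -201 -80 0;-972 -201 -80 0;-972 -201 -80 0;-972 -201 -80 0;-972 -201 -80 0' | head -2; cat > plan.py <<'E'
from s import *
from kin import solve,fk,p0
# turn about tool x that makes tool y horizontal, then target geometry
def turn(R,sg):
    x=R[:,0]; h=sg*np.cross([0,0,1],x); h/=np.linalg.norm(h)
    return np.degrees(np.arctan2(h@R[:,2],h@R[:,1])),h
if __name__=='__main__':
    o,R=st(); x=R[:,0]; print('tilt',np.degrees(np.arctan2(np.hypot(x[0],x[1]),-x[2])),'az',np.degrees(np.arctan2(x[1],x[0])))
    for sg in (1,-1):
        a,h=turn(R,sg); print(sg,'turn',a,h)
        RR=np.c_[x,h,np.cross(x,h)]
        for T in ([.594,.314,.06],[.594,.314,.022],[.4295,.318,.03],[.5745,-.144,.05],[.5745,-.144,.1],[.65,-.07,.03],[.425,.03,.02]):
            best=min((solve(p0,np.array(T),Ro.from_matrix(RR),np.array(q0,float)) for q0 in ([30,30,0,60,-40,a-100],[30,30,0,60,-40,-90],[30,30,0,60,-40,90])),key=lambda q:np.linalg.norm(fk(q,p0)[0]-T))
            print(T,np.round(best),np.linalg.norm(fk(best,p0)[0]-T))
E
python3 plan.py
```

```text
time: 22.4
ee_pos: [0.0631, -0.257, 0.7637]
t 22.4 p [ 0.063 -0.257  0.764] q [ -88.037   -9.082   70.688  130.456   10.966 -119.077] F [-1.011 -0.257  0.611] T [0.558 0.178 0.007] op 0.0857
x [ 0.211 -0.615 -0.76 ] y [-0.498  0.601 -0.625] z [ 0.841  0.51  -0.179]
tilt 40.57472909095921 az -71.0315212795175
1 turn 105.9989618891626 [ 0.946  0.325 -0.   ]
[0.594, 0.314, 0.06] [ 43.  38.  25.  96. -37. 120.] 3.979297966701599e-08
[0.594, 0.314, 0.022] [ 43.  39.  22.  92. -37. 120.] 5.1915500474104794e-08
[0.4295, 0.318, 0.03] [ 53.  26.   4.  94. -33. 132.] 2.8663616663425832e-08
[0.5745, -0.144, 0.05] [  4.  -1. -24.  54. -39.  70.] 2.58000366517365e-08
[0.5745, -0.144, 0.1] [  4.  -3. -21.  60. -39.  70.] 2.5930581170895307e-08
[0.65, -0.07, 0.03] [ 10.  13. -12.  58. -40.  78.] 1.1775046906813816e-08
[0.425, 0.03, 0.02] [ 29.  -5. -32.  72. -40. 104.] 3.209057969189595e-08
-1 turn -74.0010381108374 [-0.946 -0.325  0.   ]
[0.594, 0.314, 0.06] [ 43.  38.  25.  96. -37. -60.] 4.518479683541329e-08
[0.594, 0.314, 0.022] [ 43.  39.  22.  92. -37. -60.] 3.8210909701163204e-08
[0.4295, 0.318, 0.03] [ 53.  26.   4.  94. -33. -48.] 3.076503773239495e-08
[0.5745, -0.144, 0.05] [   4.   -1.  -24.   54.  -39. -110.] 2.583413681703311e-08
[0.5745, -0.144, 0.1] [   4.   -3.  -21.   60.  -39. -110.] 2.6240223670966413e-08
[0.65, -0.07, 0.03] [  10.   13.  -12.   58.  -40. -102.] 1.3005100314341636e-08
[0.425, 0.03, 0.02] [ 29.  -5. -32.  72. -40. -76.] 3.2599504220009676e-08
```

```bash
cat > path.py <<'E'
from plan import *
import sys
def check(via,turns):
    o,R=st(); q=o['q'].copy(); P0=o['ee_pos']; Rt=Ro.from_matrix(R); pts_=[P0]+[np.array(v) for v in via]; n0=0; tot=0
    for A,B,tn in zip(pts_,pts_[1:],turns):
        n=max(1,int(np.ceil(np.linalg.norm(B-A)/.06)))
        for i in range(1,n+1):
            T=A+(B-A)*i/n; Rr=Rt*Ro.from_euler('x',tot+tn*i/n,degrees=True); q2=solve(p0,T,Rr,q); Pq,Rq=fk(q2,p0)
            print(np.round(T,3),np.round(q2),'err',round(np.linalg.norm(Pq-T)*1000,1),round(np.degrees((Rr.inv()*Rq).magnitude()),1),'dq',np.round(np.abs(q2-q).max()),'shift',np.round(R.T@(T-P0)*1000), round(tot+tn*i/n)); q=q2
        tot+=tn
E
python3 - <<'E'
from path import *
check([[.30,0,.55],[.5745,.372,.0986]],[-40,-34])
E
```

```text
t 22.4 p [ 0.063 -0.257  0.764] q [ -88.037   -9.082   70.688  130.456   10.966 -119.077] F [-1.011 -0.257  0.611] T [0.558 0.178 0.007] op 0.0857
x [ 0.211 -0.615 -0.76 ] y [-0.498  0.601 -0.625] z [ 0.841  0.51  -0.179]
[ 0.097 -0.22   0.733] [-51. -20.  53. 125. -13. -96.] err 0.0 0.0 dq 37.0 shift [ 8. 24. 53.] -6
[ 0.131 -0.184  0.703] [-18. -22.  46. 130. -31. -72.] err 14.2 0.2 dq 33.0 shift [ 16.  49. 105.] -11
[ 0.165 -0.147  0.672] [ -5. -24.  36. 130. -36. -64.] err 39.1 0.5 dq 13.0 shift [ 23.  73. 158.] -17
[ 0.198 -0.11   0.642] [  6. -24.  29. 130. -39. -57.] err 55.1 0.7 dq 11.0 shift [ 31.  97. 211.] -23
[ 0.232 -0.073  0.611] [ 15. -21.  24. 130. -40. -51.] err 61.3 0.9 dq 9.0 shift [ 39. 121. 263.] -29
[ 0.266 -0.037  0.581] [ 23. -18.  21. 130. -40. -46.] err 58.2 0.9 dq 8.0 shift [ 47. 146. 316.] -34
[0.3  0.   0.55] [ 29. -14.  19. 130. -40. -43.] err 47.4 0.8 dq 6.0 shift [ 54. 170. 369.] -40
[0.325 0.034 0.509] [ 35. -10.  18. 130. -39. -39.] err 27.5 0.5 dq 6.0 shift [ 70. 204. 414.] -43
[0.35  0.068 0.468] [ 40.  -6.  18. 130. -37. -36.] err 3.5 0.1 dq 5.0 s
[... 207 characters left out ...]
304. 551.] -52
[0.425 0.169 0.345] [ 43.   6.  15. 119. -36. -41.] err 0.0 0.0 dq 4.0 shift [133. 338. 597.] -55
[0.45  0.203 0.304] [ 44.  11.  16. 115. -36. -43.] err 0.0 0.0 dq 5.0 shift [148. 371. 642.] -59
[0.475 0.237 0.263] [ 45.  16.  18. 112. -36. -45.] err 0.0 0.0 dq 5.0 shift [164. 405. 688.] -62
[0.5   0.271 0.222] [ 45.  22.  21. 110. -36. -47.] err 0.0 0.0 dq 6.0 shift [179. 438. 734.] -65
[0.525 0.304 0.181] [ 46.  28.  25. 107. -35. -50.] err 0.0 0.0 dq 6.0 shift [195. 472. 779.] -68
[0.55  0.338 0.14 ] [ 46.  35.  30. 106. -35. -53.] err 0.0 0.0 dq 7.0 shift [211. 506. 825.] -71
[0.574 0.372 0.099] [ 47.  43.  37. 106. -35. -55.] err 0.0 0.0 dq 7.0 shift [226. 539. 870.] -74
```

```bash
python3 - <<'E'
from path import *
check([[.30,-.30,.62],[.46,-.10,.42],[.5745,.372,.0986]],[-15,-20,-39])
E
```

```text
t 22.4 p [ 0.063 -0.257  0.764] q [ -88.037   -9.082   70.688  130.456   10.966 -119.077] F [-1.011 -0.257  0.611] T [0.558 0.178 0.007] op 0.0857
x [ 0.211 -0.615 -0.76 ] y [-0.498  0.601 -0.625] z [ 0.841  0.51  -0.179]
[ 0.11  -0.266  0.735] [ -61.  -18.   53.  121.   -7. -101.] err 0.0 0.0 dq 27.0 shift [ 37. -11.  41.] -3
[ 0.158 -0.274  0.706] [-45. -20.  44. 116. -16. -92.] err 0.0 0.0 dq 16.0 shift [ 74. -22.  81.] -6
[ 0.205 -0.283  0.677] [-36. -21.  37. 113. -22. -87.] err 0.0 0.0 dq 9.0 shift [111. -32. 122.] -9
[ 0.253 -0.291  0.649] [-31. -20.  32. 109. -25. -85.] err 0.0 0.0 dq 5.0 shift [149. -43. 162.] -12
[ 0.3  -0.3   0.62] [-27. -19.  28. 105. -27. -85.] err 0.0 0.0 dq 4.0 shift [186. -54. 203.] -15
[ 0.327 -0.267  0.587] [-19. -20.  22. 105. -31. -80.] err 0.0 0.0 dq 9.0 shift [196. -26. 248.] -18
[ 0.353 -0.233  0.553] [-11. -20.  18. 105. -34. -75.] err 0.0 0.0 dq 8.0 shift [207.   1. 294.] -22
[ 0.38 -0.2   0.52] [ -4. -19.  14. 105. -37. -71.] err 0.0 0.0 dq 7.0 shift [217.  29. 339.] -25
[ 0.407 -0.167  0.487] [  1. -17.  11. 104. -38. -67.] err 0.0 0.0 dq 6
[... 514 characters left out ...]
240. 594.] -47
[0.506 0.089 0.291] [ 31.   4.   8. 104. -40. -51.] err 0.0 0.0 dq 5.0 shift [240. 283. 634.] -51
[0.517 0.136 0.259] [ 34.   9.  10. 103. -39. -51.] err 0.0 0.0 dq 5.0 shift [237. 325. 673.] -54
[0.529 0.183 0.227] [ 37.  15.  13. 103. -38. -51.] err 0.0 0.0 dq 6.0 shift [235. 368. 712.] -58
[0.54  0.23  0.195] [ 40.  21.  17. 103. -37. -51.] err 0.0 0.0 dq 6.0 shift [233. 411. 752.] -62
[0.552 0.278 0.163] [ 43.  28.  22. 103. -37. -52.] err 0.0 0.0 dq 7.0 shift [231. 454. 791.] -66
[0.563 0.325 0.131] [ 45.  35.  28. 104. -36. -53.] err 0.0 0.0 dq 7.0 shift [229. 496. 831.] -70
[0.574 0.372 0.099] [ 47.  43.  37. 106. -35. -55.] err 0.0 0.0 dq 8.0 shift [226. 539. 870.] -74
```

```bash
python3 -m jog '15 -4 16 -1;28 -8 31 -2;45 -13 50 -4;70 -20 76 -6;105 -30 115 -9;145 -42 158 -12;186 -54 203 -15;196 -26 248 -18'; python3 - <<'E'
from path import *
check([[.46,-.10,.42],[.5745,.372,.0986]],[-20,-36])
E
```

```text
time: 23.4
ee_pos: [0.3297, -0.2661, 0.5832]
tcp_rot: [-124.4, 49.5, -71.3]
wrist_force: [0.3, -0.8, -0.2]
opening: 0.0852
t 23.4 p [ 0.33  -0.266  0.583] q [-18.575 -19.963  21.913 104.506 -31.106 -79.498] F [ 0.311 -0.831 -0.217] T [ 0.444  0.188 -0.01 ] op 0.0852
x [ 0.209 -0.615 -0.76 ] y [-0.737  0.412 -0.536] z [ 0.643  0.672 -0.367]
[ 0.356 -0.233  0.551] [-11. -20.  18. 105. -34. -75.] err 0.0 0.0 dq 8.0 shift [10. 12. 51.] -4
[ 0.382 -0.2    0.518] [ -4. -19.  14. 105. -37. -72.] err 0.0 0.0 dq 7.0 shift [ 20.  24. 102.] -8
[ 0.408 -0.166  0.485] [  2. -17.  11. 104. -38. -69.] err 0.0 0.0 dq 6.0 shift [ 29.  36. 153.] -12
[ 0.434 -0.133  0.453] [  6. -15.   9. 104. -39. -66.] err 0.0 0.0 dq 5.0 shift [ 39.  48. 204.] -16
[ 0.46 -0.1   0.42] [ 11. -12.   8. 103. -40. -65.] err 0.0 0.0 dq 4.0 shift [ 49.  60. 255.] -20
[ 0.471 -0.053  0.388] [ 17.  -9.   7. 104. -40. -61.] err 0.0 0.0 dq 6.0 shift [ 47.  88. 306.] -24
[ 0.483 -0.006  0.356] [ 22.  -5.   6. 104. -40. -57.] err 0.0 0.0 dq 5.0 shift [ 45. 116. 357.] -27
[0.494 0.042 0.324] [ 27.  -1.   7. 104. -40. -55.] err 0.0 0.0 dq 5.0 shift [ 42. 145. 408.] -31
[0.506 0.089 0.291] [ 31.   4.   8. 104. -39. -53.] err 0.0 0.0 dq 5.0 shift [ 40. 173. 459.] -34
[0.517 0.136 0.259] [ 34.   9.  10. 104. -39. -52.] err 0.0 0.0 dq 5.0 shift [ 38. 201. 510.] -38
[0.529 0.183 0.227] [ 37.  15.  13. 103. -38. -52.] err 0.0 0.0 dq 6.0 shift [ 36. 229. 561.] -42
[0.54  0.23  0.195] [ 40.  21.  17. 103. -37. -52.] err 0.0 0.0 dq 6.0 shift [ 34. 258. 612.] -45
[0.552 0.278 0.163] [ 43.  28.  22. 103. -36. -53.] err 0.0 0.0 dq 7.0 shift [ 31. 286. 662.] -49
[0.563 0.325 0.131] [ 45.  35.  29. 104. -36. -54.] err 0.0 0.0 dq 7.0 shift [ 29. 314. 713.] -52
[0.574 0.372 0.099] [ 47.  43.  37. 106. -35. -55.] err 0.0 0.0 dq 8.0 shift [ 27. 342. 764.] -56
```

```bash
python3 -m jog '10 12 51 -5;20 24 102 -10;29 36 153 -15;39 48 204 -20;49 60 255 -24;47 88 306 -29;45 116 357 -34;42 145 408 -39'; python3 - <<'E'
from path import *
o,R=st(); print(turn(R,-1)); x=R[:,0]; F=np.array([.5977,.3041,.015])
c=grab('top'); s=hsv(c); m=(s[...,1]<40)&(s[...,2]>150); print('block',rect(pts(c,box(m,140,180,172,215),.039)))
go(F-.11*x); go(F)
E
```

```text
time: 24.4
ee_pos: [0.4922, 0.0443, 0.3265]
tcp_rot: [-163.2, 49.3, -70.9]
wrist_force: [0.9, -1.1, 0.2]
opening: 0.0853
t 24.4 p [0.492 0.044 0.326] q [ 27.01   -1.07    6.689 104.53  -40.229 -62.779] F [ 0.868 -1.093  0.228] T [0.518 0.196 0.075] op 0.0853
x [ 0.213 -0.616 -0.758] y [-0.976 -0.106 -0.189] z [ 0.036  0.78  -0.624]
(np.float64(-16.805759448603478), array([-0.945, -0.327,  0.   ]))
block ((596.7, 313.9), (48.0, 35.9), -81.2)
t 24.45 p [0.493 0.048 0.321] q [ 27.35   -0.599   6.494 104.396 -40.082 -62.726] F [-2.033  2.701 -5.737] T [0.787 0.299 0.012] op 0.0853
x [ 0.209 -0.617 -0.759] y [-0.977 -0.111 -0.18 ] z [ 0.027  0.779 -0.626]
shift [-13.877 -75.56  393.433]
t 24.45 p [0.493 0.048 0.321] q [ 27.35   -0.599   6.494 104.396 -40.082 -62.726] F [-2.033  2.701 -5.737] T [0.787 0.299 0.012] op 0.0853
x [ 0.209 -0.617 -0.759] y [-0.977 -0.111 -0.18 ] z [ 0.027  0.779 -0.626]
shift [ 96.122 -75.975 393.418]
```

```bash
python3 -m jog '-2 -11 56 -4;-4 -22 112 -8;-6 -33 168 -12;-8 -44 224 -16;-10 -55 280 -17;-12 -65 336 -17;-14 -76 393 -17;-14 -76 393 -17'; python3 - <<'E'
from path import *
o,R=st(); print(turn(R,-1)); x=R[:,0]; print(np.degrees(np.arctan2(x[1],x[0])));F=np.array([.5977,.3041,.015])
c=grab('wrist','w3.png'); print(proj(c,[[.5944,.3136,.039]]))
go(F)
E
```

```text
time: 25.45
ee_pos: [0.5772, 0.3679, 0.0994]
tcp_rot: [179.1, 49.1, -71.4]
wrist_force: [0.1, -0.2, -0.6]
opening: 0.0852
t 25.45 p [0.577 0.368 0.099] q [ 46.47   42.933  36.842 105.99  -35.385 -55.838] F [ 0.086 -0.168 -0.588] T [0.565 0.25  0.017] op 0.0852
x [ 0.209 -0.621 -0.755] y [-0.944 -0.329  0.01 ] z [-0.255  0.711 -0.655]
(np.float64(0.8527120481907873), array([-0.948, -0.319,  0.   ]))
-71.42156892793611
[[325.408 238.875]]
t 25.5 p [0.578 0.367 0.103] q [ 46.374  42.579  36.792 106.048 -35.424 -55.876] F [-0.179 -0.564  1.118] T [ 0.522  0.192 -0.026] op 0.0855
x [ 0.21  -0.619 -0.756] y [-0.945 -0.328  0.006] z [-0.252  0.713 -0.654]
shift [109.834   1.112   8.167]
```

View pics/w3.png

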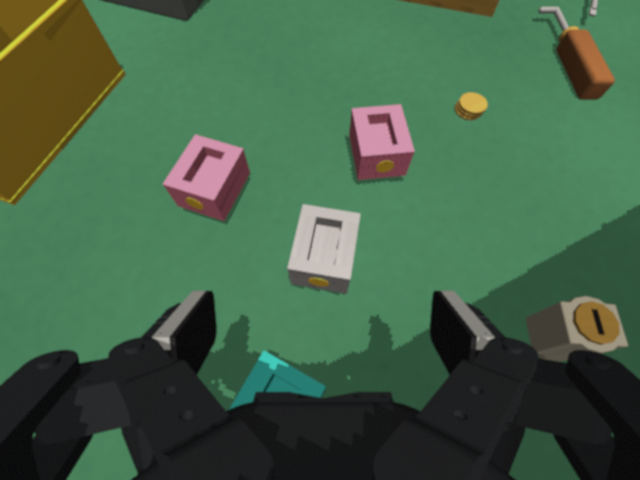

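```bash
python3 -m jog '20 1 8 0;50 1 8 0;80 1 8 0;100 1 8 0;110 1 8 0;110 1 8 0;110 1 8 0;110 1 8 0'; python3 -m jog '0 0 0 0;0 0 0 0;0 0 0 0;0 0 0 0;0 0 0 0;0 0 0 0;-8 0 -9 0;-20 0 -23 0' 0 60; python3 - <<'E'
from path import *
o,R=st(); print(turn(R,-1)); x=R[:,0]; print(np.degrees(np.arctan2(x[1],x[0])))
c=grab('wrist','w4.png')
E
```

```text
time: 26.5
ee_pos: [0.5995, 0.3035, 0.0205]
tcp_rot: [-179.9, 49.4, -70.9]
wrist_force: [0.5, -0.3, -0.0]
opening: 0.0855
time: 27.5
ee_pos: [0.6006, 0.2982, 0.0501]
tcp_rot: [179.9, 49.3, -71.1]
wrist_force: [0.3, -0.0, -2.4]
opening: 0.0393
t 27.5 p [0.601 0.298 0.05 ] q [ 41.246  36.837  22.582  93.832 -37.049 -61.683] F [ 0.291 -0.002 -2.388] T [ 0.88   0.271 -0.04 ] op 0.0393
x [ 0.211 -0.616 -0.759] y [-0.946 -0.326  0.002] z [-0.248  0.717 -0.651]
(np.float64(0.1440355501186771), array([-0.946, -0.324,  0.   ]))
-71.10994328626235
```

View pics/w4.png

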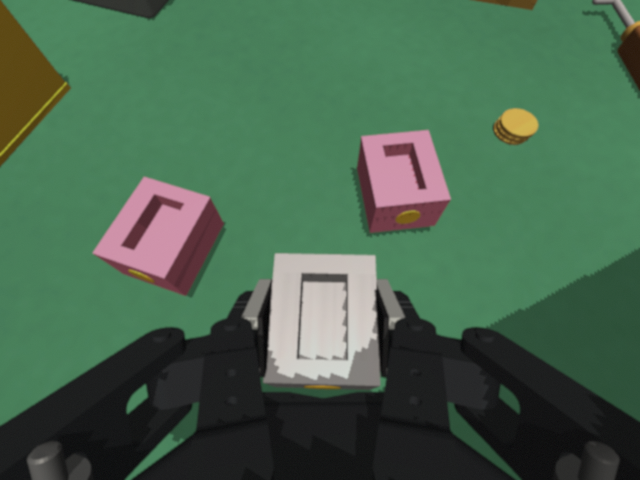

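```bash
python3 - <<'E'
from path import *
o,R=st(); c=grab('wrist')
s=hsv(c); m=box((s[...,1]<45)&(s[...,2]>130),255,240,385,392)
ztop=o['ee_pos'][2]-.0205+.039
P=np.array([onz(c,u,ztop) for u in [(273,255),(375,255),(380,386),(263,385)]]); ctr=P.mean(0)
print(np.round(P*1000,1),[round(np.linalg.norm(P[i]-P[i-1])*1000,1) for i in range(4)])
d=np.array([.324,-.946,0]);n=np.array([.946,.324,0]); e=ctr-o['ee_pos']; print('block centre rel TCP: along d',e@d*1000,'n',e@n*1000)
print('far edge along d',((P[0]+P[1])/2-o['ee_pos'])@d*1000,'near',((P[2]+P[3])/2-o['ee_pos'])@d*1000)
t=grab('top'); H=hsv(t); m=(H[...,2]<95)&(H[...,1]<80)
b=box(m,334,188,372,225); np.set_printoptions(linewidth=200)
cv2.imwrite('pics/plate.png',cv2.resize(t['color'][185:235,325:395,::-1],None,fx=8,fy=8,interpolation=cv2.INTER_CUBIC))
E
```

```text
t 27.55 p [0.602 0.298 0.054] q [ 41.213  36.661  22.772  93.96  -37.096 -61.695] F [ 0.734  0.019 -0.533] T [0.803 0.197 0.064] op 0.0389
x [ 0.213 -0.615 -0.759] y [-0.946 -0.325 -0.002] z [-0.246  0.718 -0.651]
[[625.  294.   72.3]
 [586.4 280.7  72.3]
 [571.8 327.   72.3]
 [609.8 339.8  72.3]] [np.float64(48.3), np.float64(40.9), np.float64(48.6), np.float64(40.1)]
block centre rel TCP: along d -12.383469299113496 n 0.6437172021829377
far edge along d 11.827244432141896 near -36.59418303036882
```

View pics/plate.png

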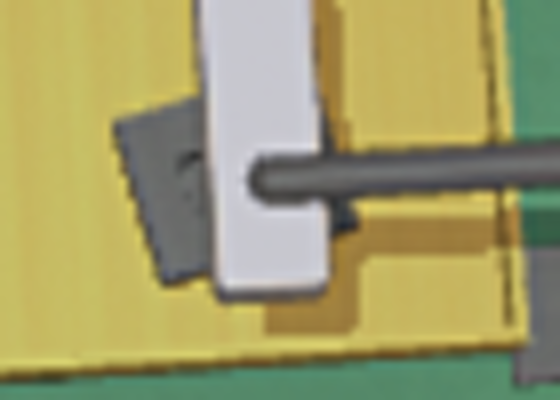

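```bash
python3 - <<'E'
from h import *
t=grab('top'); f=lambda x,y:onz(t,(325+(x+.5)/8-.5,185+(y+.5)/8-.5),.018)[:2]*1000
TL,BL,BR,TM,SC=[f(*a) for a in [(117,121),(165,285),(357,232),(203,96),(181,158)]]
a=lambda v:np.degrees(np.arctan2(v[1],v[0]))
print(TL,BL,BR,SC); print('left',a(TL-BL),np.linalg.norm(TL-BL),'bottom',a(BR-BL),np.linalg.norm(BR-BL),'top',a(TM-TL)); print('centre',(TL+BR)/2)
g=lambda x,y:onz(t,(325+(x+.5)/8-.5,185+(y+.5)/8-.5),.022)[:2]*1000
s=hsv(t); m=(s[...,0]>18)&(s[...,0]<32)&(s[...,1]>80)&(s[...,2]>60); P=pts(t,box(m,290,130,400,240),.022)
l=P[(P[:,0]>540)&(P[:,0]<690)&(P[:,1]>-40)]; vx=cv2.fitLine(l.astype(np.float32),cv2.DIST_HUBER,0,.01,.01).ravel(); print('left wall',a(vx[:2]),vx[2:])
b=P[(P[:,0]<530)&(P[:,1]<-40)&(P[:,1]>-200)]; vb=cv2.fitLine(b.astype(np.float32),cv2.DIST_HUBER,0,.01,.01).ravel(); print('near wall',a(vb[:2]),vb[2:],len(l),len(b))
E
```

```text
[ 590.96550964 -109.78848966] [ 542.71604979 -123.17382919] [ 558.03591511 -178.72037825] [ 579.97665787 -128.19897012]
left 15.505050249230644 50.07172545380175 bottom -74.58102170551015 57.62045978698423 top -73.70283405400463
centre [ 574.50071238 -144.25443396]Traceback (most recent call last):
  File "<stdin>", line 8, in <module>
cv2.error: OpenCV(4.12.0) /io/opencv/modules/imgproc/src/linefit.cpp:50: error: (-215:Assertion failed) count > 0 in function 'fitLine2D_wods'
```

```bash
cat > seat.py <<'E'
from path import *
import json
def lug(z0,along,n,d=np.array([.324,-.946,0]),nn=np.array([.946,.324,0])):
    o,R=st(); return R.T@(along*d+n*nn+np.array([0,0,-z0]))
def tcp_for(target,v,turn_deg):
    o,R=st(); R2=R@Ro.from_euler('x',turn_deg,degrees=True).as_matrix(); return np.array(target)-R2@v,R2
E
python3 - <<'E'
from seat import *
v=lug(.0205,-.0124,.00064); np.save('vblock.npy',v); T,R2=tcp_for([.5745,-.1443,.026],v,2); print(v,T)
check([[.60,.25,.105],[.585,.02,.09],T+[0,.056,.014],T],[0,0,1,1])
E
```

```text
t 27.7 p [0.601 0.299 0.051] q [ 41.245  36.78   22.602  93.745 -37.05  -61.666] F [-0.359 -0.126 -3.701] T [0.9   0.367 0.007] op 0.0391
x [ 0.213 -0.615 -0.759] y [-0.946 -0.325 -0.001] z [-0.246  0.718 -0.651]
t 27.7 p [0.601 0.299 0.051] q [ 41.245  36.78   22.602  93.745 -37.05  -61.666] F [-0.359 -0.126 -3.701] T [0.9   0.367 0.007] op 0.0391
x [ 0.213 -0.615 -0.759] y [-0.946 -0.325 -0.001] z [-0.246  0.718 -0.651]
[ 0.008 -0.001  0.023] [ 0.577 -0.156  0.046]
t 27.7 p [0.601 0.299 0.051] q [ 41.245  36.78   22.602  93.745 -37.05  -61.666] F [-0.359 -0.126 -3.701] T [0.9   0.367 0.007] op 0.0391
x [ 0.213 -0.615 -0.759] y [-0.946 -0.325 -0.001] z [-0.246  0.718 -0.651]
[0.601 0.274 0.078] [ 40.  33.  21.  94. -37. -63.] err 0.0 0.0 dq 3.0 shift [ -6.   8. -35.] 0
[0.6   0.25  0.105] [ 38.  30.  19.  95. -38. -65.] err 0.0 0.0 dq 3.0 shift [-12.  17. -70.] 0
[0.596 0.192 0.101] [ 35.  24.  10.  89. -39. -70.] err 0.0 0.0 dq 9.0 shift [  26.   39. -108.] 0
[0.592 0.135 0.098] [ 30.  18.   3.  84. -40. -75.] err 0.0 0.0 dq 8.0 shift [  63.   61. -146.] 0
[0.589 0.077 0.094] [ 26.  13.  -4.  79. -40. -81.] err 0.0 0.0 dq 7.0 shift [ 101.   84. -184.] 0
[0.585 0.02  0.09 ] [ 20.   8. -10.  73. -41. -88.] err 0.0 0.0 dq 7.0 shift [ 138.  106. -222.] 0
[ 0.582 -0.02   0.08 ] [ 17.   5. -14.  69. -41. -93.] err 0.0 0.0 dq 5.0 shift [ 170.  121. -244.] 0
[ 0.58 -0.06  0.07] [ 13.   3. -18.  64. -40. -98.] err 0.0 0.0 dq 5.0 shift [ 201.  137. -265.] 1
[ 0.577 -0.1    0.06 ] [   8.    1.  -21.   59.  -40. -103.] err 0.0 0.0 dq 5.0 shift [ 233.  153. -287.] 1
[ 0.577 -0.156  0.046] [   2.   -1.  -25.   52.  -38. -110.] err 0.0 0.0 dq 7.0 shift [ 278.  171. -318.] 2
```

```bash
python3 -m jog '-14 6 -40 0;-12 17 -70 0;26 39 -108 0;63 61 -146 0;101 84 -184 0;138 106 -222 0;170 121 -244 0;195 134 -262 0'; python3 - <<'E'
from seat import *
v=np.load('vblock.npy'); T,R2=tcp_for([.5745,-.1443,.024],v,2); check([T],[2]); check([T+[0,0,-.006]],[2])
E
```

```text
time: 28.7
ee_pos: [0.5793, -0.055, 0.0718]
tcp_rot: [179.9, 49.4, -71.1]
wrist_force: [0.8, -0.5, -2.6]
opening: 0.0392
t 28.7 p [ 0.579 -0.055  0.072] q [ 13.073   2.989 -17.479  64.573 -40.37  -97.719] F [ 0.765 -0.515 -2.571] T [0.873 0.242 0.008] op 0.0392
x [ 0.211 -0.616 -0.759] y [-0.946 -0.325  0.001] z [-0.247  0.718 -0.651]
t 28.7 p [ 0.579 -0.055  0.072] q [ 13.073   2.989 -17.479  64.573 -40.37  -97.719] F [ 0.765 -0.515 -2.571] T [0.873 0.242 0.008] op 0.0392
x [ 0.211 -0.616 -0.759] y [-0.946 -0.325  0.001] z [-0.247  0.718 -0.651]
[ 0.578 -0.106  0.058] [   8.    1.  -22.   58.  -40. -104.] err 0.0 0.0 dq 6.0 shift [ 41.  17. -27.] 1
[ 0.577 -0.156  0.044] [   2.   -1.  -25.   52.  -39. -110.] err 0.0 0.0 dq 6.0 shift [ 83.  35. -54.] 2
t 28.7 p [ 0.579 -0.055  0.072] q [ 13.073   2.989 -17.479  64.573 -40.37  -97.719] F [ 0.765 -0.515 -2.571] T [0.873 0.242 0.008] op 0.0392
x [ 0.211 -0.616 -0.759] y [-0.946 -0.325  0.001] z [-0.247  0.718 -0.651]
[ 0.578 -0.106  0.055] [   8.    1.  -22.   58.  -40. -104.] err 0.0 0.0 dq 7.0 shift [ 44.  17. -25.] 1
[ 0.577 -0.156  0.038] [   2.   -0.  -25.   51.  -39. -110.] err 0.0 0.0 dq 7.0 shift [ 87.  35. -51.] 2
```

```bash
python3 -m jog '41 17 -27 1;70 29 -45 2;83 35 -54 2;83 35 -54 2;83 35 -54 2;83 35 -54 2;83 35 -54 2;83 35 -54 2'; python3 - <<'E'
from seat import *
o,R=st(); v=np.load('vblock.npy'); print('lug at',o['ee_pos']+R@v); L=o['ee_pos']+R@v; print('shift to slot top', R.T@(np.array([.5745,-.1443,.018])-L)*1000, 'to bottom',R.T@(np.array([.5745,-.1443,.008])-L)*1000); d=R[:,1]; print('yaw',np.degrees(np.arctan2(-d[0],d[1])),d)
E
```

```text
time: 29.7
ee_pos: [0.5782, -0.154, 0.0448]
tcp_rot: [-178.0, 49.4, -71.0]
wrist_force: [-0.1, 0.1, -3.3]
opening: 0.0392
t 29.7 p [ 0.578 -0.154  0.045] q [   2.374   -0.63   -24.725   52.091  -38.603 -109.523] F [-0.092  0.094 -3.259] T [0.871 0.268 0.016] op 0.0392
x [ 0.212 -0.616 -0.759] y [-0.953 -0.301 -0.023] z [-0.214  0.728 -0.651]
lug at [ 0.576 -0.142  0.024]
shift to slot top [6.093 1.875 2.563] to bottom [13.682  2.101  9.072]
yaw 107.51688701768089 [-0.953 -0.301 -0.023]
```

```bash
python3 -m jog '3 2 0 0;5 2 1 0;5 2 1 0;6 2 2 0;7 2 4 0;8 2 5 0;8 2 5 0;8 2 5 0'; python3 - <<'E'
from seat import *
o,R=st(); v=np.load('vblock.npy'); L=o['ee_pos']+R@v; print('lug at',L*1000)
E
```

```text
time: 30.7
ee_pos: [0.5773, -0.1569, 0.0376]
tcp_rot: [-177.9, 49.2, -71.0]
wrist_force: [-5.8, 1.1, 11.4]
opening: 0.0391
t 30.7 p [ 0.577 -0.157  0.038] q [   2.131   -0.476  -25.519   50.866  -38.723 -109.79 ] F [-5.757  1.096 11.372] T [-0.612  1.017 -0.784] op 0.0391
x [ 0.213 -0.618 -0.757] y [-0.954 -0.3   -0.024] z [-0.212  0.727 -0.653]
lug at [ 574.687 -144.839   17.042]
```

```bash
cat > lg.py <<'E'
from seat import *
import sys
o,R=st(); v=np.load(sys.argv[1]); L=o['ee_pos']+R@v; print('lug at',L*1000)
E
python3 -m jog '0.4 1 0.3 0;0.8 2 0.6 0;1.4 2 -0.2 0;0.1 2 1.4 0;0.8 3 0.6 0;1.4 3 -0.2 0;0.1 3 1.4 0;0.8 2 0.6 0'; python3 lg.py vblock.npy
```

```text
time: 31.7
ee_pos: [0.5767, -0.157, 0.0375]
tcp_rot: [-177.7, 49.2, -70.7]
wrist_force: [-8.3, 7.5, 16.8]
opening: 0.0393
t 31.7 p [ 0.577 -0.157  0.038] q [   2.107   -0.718  -25.784   50.633  -38.677 -109.861] F [-8.26   7.524 16.833] T [-0.186  1.124 -0.788] op 0.0393
x [ 0.216 -0.617 -0.756] y [-0.953 -0.3   -0.027] z [-0.211  0.727 -0.653]
lug at [ 574.159 -144.911   17.021]
```

```bash
python3 -m jog '-0.5 -1 -0.4 0;-0.5 -2 -0.4 0;0.2 -2 -1.2 0;0.4 -1 -1 0;1 -1 -1.8 0;1.1 -2 -1.7 0;1.2 -3 -1.6 0;0.6 -3 -0.8 0'; python3 lg.py vblock.npy
```

```text
time: 32.7
ee_pos: [0.5785, -0.1565, 0.0349]
tcp_rot: [-177.9, 49.4, -70.9]
wrist_force: [0.2, -0.3, -2.4]
opening: 0.0392
t 32.7 p [ 0.578 -0.157  0.035] q [   2.087   -0.209  -25.494   50.63   -38.515 -109.877] F [ 0.18  -0.277 -2.444] T [ 0.876  0.312 -0.014] op 0.0392
x [ 0.213 -0.615 -0.759] y [-0.953 -0.301 -0.024] z [-0.214  0.729 -0.651]
lug at [ 575.783 -144.362   14.407]
```

```bash
python3 -m jog '1 0 1 0;2 0 1.8 0;3 0 2.6 0;4 0 3.4 0;4.2 0 3.6 0;4.2 0 3.6 0;4.2 0 3.6 0;4.2 0 3.6 0'; python3 lg.py vblock.npy
```

```text
time: 33.7
ee_pos: [0.5785, -0.1568, 0.0291]
tcp_rot: [-178.0, 49.4, -71.0]
wrist_force: [1.6, 4.4, 0.6]
opening: 0.0394
t 33.7 p [ 0.578 -0.157  0.029] q [   2.064    0.132  -25.838   49.965  -38.521 -109.881] F [1.585 4.447 0.642] T [ 1.289 -0.181  0.489] op 0.0394
x [ 0.212 -0.616 -0.759] y [-0.953 -0.301 -0.023] z [-0.214  0.729 -0.651]
lug at [ 575.792 -144.621    8.619]
```

```bash
python3 -m jog '0 0 0 0;0 0 0 0;0 0 0 0;0 0 0 0;-15 0 0 0;-50 0 0 -1;-100 0 0 -2;-140 0 0 -2' 1; python3 - <<'E'
from seat import *
c=grab('top'); s=hsv(c); m=(s[...,0]>18)&(s[...,0]<32)&(s[...,1]>80)&(s[...,2]>100); print('plug',rect(pts(c,box(m,138,258,162,280),.052)))
m=(s[...,1]<60)&(s[...,2]>120); print('body',rect(pts(c,box(m,138,258,162,280),.049)))
o,R=st(); x=R[:,0]; print(turn(R,-1)); F=np.array([.434,.3048,.020]); check([F-.11*x],[0]); check([F],[0])
E
```

```text
time: 34.7
ee_pos: [0.5483, -0.0699, 0.1368]
tcp_rot: [-180.0, 49.3, -71.0]
wrist_force: [0.7, -0.0, 0.3]
opening: 0.0853
plug ((433.1, 315.3), (20.9, 19.9), 46.1)
body ((433.2, 317.1), (32.4, 32.2), -76.0)
t 34.75 p [ 0.549 -0.068  0.141] q [ 12.418  -4.101 -16.766  71.354 -40.32  -98.734] F [0.126 1.309 3.786] T [0.5   0.093 0.048] op 0.0853
x [ 0.217 -0.615 -0.758] y [-0.945 -0.327 -0.005] z [-0.244  0.718 -0.652]
(np.float64(-0.4645333774798686), array([-0.943, -0.332,  0.   ]))
t 34.75 p [ 0.549 -0.068  0.141] q [ 12.418  -4.101 -16.766  71.354 -40.32  -98.734] F [0.126 1.309 3.786] T [0.5   0.093 0.048] op 0.0853
x [ 0.217 -0.615 -0.758] y [-0.945 -0.327 -0.005] z [-0.244  0.718 -0.652]
[ 0.532 -0.013  0.136] [ 19.  -2. -15.  77. -41. -90.] err 0.0 0.0 dq 9.0 shift [-34.  -2.  47.] 0
[0.514 0.042 0.132] [ 26.   0. -13.  82. -40. -81.] err 0.0 0.0 dq 9.0 shift [-68.  -3.  94.] 0
[0.497 0.097 0.127] [ 32.   4. -11.  86. -39. -73.] err 0.0 0.0 dq 8.0 shift [-102.   -5.  140.] 0
[0.48  0.152 0.122] [ 38.   8.  -7.  90. -38. -65.] err 0.0 0.0 dq 8.0 shift [-136.   -6.  187.] 0
[0.46
[... 588 characters left out ...]
4  0.718 -0.652]
[ 0.533 -0.015  0.124] [ 19.  -2. -17.  75. -41. -90.] err 0.0 0.0 dq 8.0 shift [-23.  -2.  53.] 0
[0.516 0.039 0.106] [ 25.   1. -16.  78. -40. -82.] err 0.0 0.0 dq 8.0 shift [-46.  -3. 107.] 0
[0.5   0.092 0.089] [ 31.   5. -14.  82. -40. -74.] err 0.0 0.0 dq 8.0 shift [-70.  -5. 160.] 0
[0.483 0.145 0.072] [ 37.   9. -11.  84. -38. -67.] err 0.0 0.0 dq 7.0 shift [-93.  -7. 214.] 0
[0.467 0.198 0.055] [ 43.  14.  -8.  87. -37. -60.] err 0.0 0.0 dq 7.0 shift [-116.   -9.  267.] 0
[0.45  0.252 0.037] [ 48.  19.  -4.  89. -35. -54.] err 0.0 0.0 dq 6.0 shift [-139.  -10.  321.] 0
[0.434 0.305 0.02 ] [ 52.  25.   2.  92. -33. -49.] err 0.0 0.0 dq 6.0 shift [-162.  -12.  374.] 0
```

```bash
python3 -m jog '-34 -2 47 0;-68 -4 94 0;-102 -6 140 0;-136 -8 187 0;-170 -10 234 0;-204 -12 281 0;-238 -14 328 0;-270 -15 372 0'; python3 - <<'E'
from seat import *
o,R=st();print(turn(R,-1)); go([.4375,.3033,.020])
E
```

```text
time: 35.75
ee_pos: [0.4129, 0.3691, 0.0973]
tcp_rot: [-180.0, 49.4, -71.0]
wrist_force: [0.5, -0.0, -0.2]
opening: 0.0853
t 35.75 p [0.413 0.369 0.097] q [ 57.095  28.962  15.406 104.339 -30.848 -44.085] F [ 0.513 -0.008 -0.171] T [0.545 0.109 0.081] op 0.0853
x [ 0.212 -0.616 -0.759] y [-0.945 -0.326 -0.   ] z [-0.247  0.717 -0.651]
(np.float64(-0.0017559019251106448), array([-0.945, -0.326,  0.   ]))
t 35.75 p [0.413 0.369 0.097] q [ 57.095  28.962  15.406 104.339 -30.848 -44.085] F [ 0.513 -0.008 -0.171] T [0.545 0.109 0.081] op 0.0853
x [ 0.212 -0.616 -0.759] y [-0.945 -0.326 -0.   ] z [-0.247  0.717 -0.651]
shift [104.394  -1.778  -2.98 ]
```

```bash
python3 -m jog '30 -2 -3 0;65 -2 -3 0;90 -2 -3 0;103 -2 -3 0;104 -2 -3 0;104 -2 -3 0;104 -2 -3 0;104 -2 -3 0' ; python3 -m jog '0 0 0 0;0 0 0 0;0 0 0 0;0 0 0 0;0 0 0 0;-10 0 -9 0;-27 0 -30 0;-40 0 -60 0' 0 50;  python3 - <<'E'
from seat import *
o,R=st();print(turn(R,-1)); c=grab('wrist','w5.png')
E
```

```text
time: 36.75
ee_pos: [0.4383, 0.3023, 0.0212]
tcp_rot: [-180.0, 49.4, -70.9]
wrist_force: [-0.6, 0.3, -0.3]
opening: 0.0856
time: 37.75
ee_pos: [0.4444, 0.2834, 0.0912]
tcp_rot: [179.9, 49.4, -71.0]
wrist_force: [0.1, -0.7, -1.4]
opening: 0.0314
t 37.75 p [0.444 0.283 0.091] q [ 50.077  20.818   4.26   97.342 -33.9   -51.595] F [ 0.07  -0.709 -1.374] T [0.764 0.276 0.05 ] op 0.0314
x [ 0.212 -0.616 -0.759] y [-0.945 -0.326  0.001] z [-0.248  0.717 -0.651]
(np.float64(0.06251529706319829), array([-0.946, -0.325,  0.   ]))
```

View pics/w5.png

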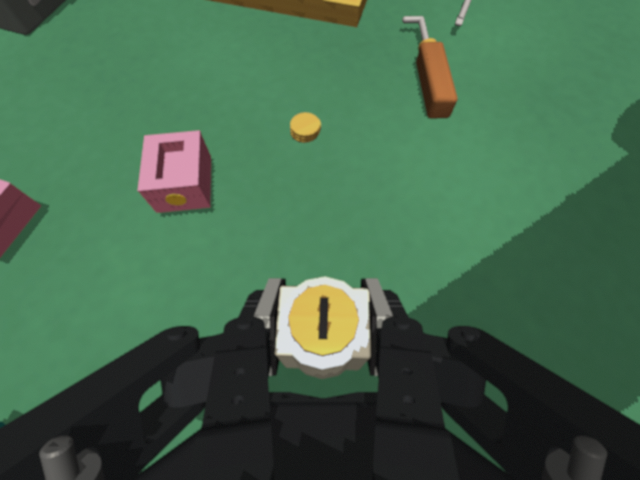

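```bash
python3 - <<'E'
from seat import *
c=grab('scene'); o,R=st(); g=o['ee_pos']-.1*R[:,0]; u=proj(c,[o['ee_pos'],g,o['ee_pos']-.1425*R[:,0]-.065*R[:,2]]); print(u)
x,y=int(u[1][0]),int(u[1][1]); x0=max(0,x-80);y0=max(0,y-70)
cr=c['color'][y0:y0+120,x0:x0+160,::-1]; cv2.imwrite('pics/sc1.png',cv2.resize(cr,None,fx=5,fy=5,interpolation=cv2.INTER_CUBIC)); print(x0,y0)
w=grab('wrist'); s=hsv(w); m=box((s[...,0]>15)&(s[...,0]<32)&(s[...,1]>90)&(s[...,2]>120),270,270,380,375)
P=pts(w,m,o['ee_pos'][2]-.0212+.052); print(rect(P)); e=np.r_[np.array(rect(P)[0])/1000,0]-o['ee_pos']; d=np.array([.325,-.946,0]);n=np.array([.946,.325,0]); print('along',e@d*1000,'n',e@n*1000)
v=R.T@((e@d)*d+(e@n)*n+np.array([0,0,-.0212])); np.save('vcyl.npy',v); T=np.array([.5758,-.1446,.053])-R@v; print(T); check([T+[0,.09,.01],T],[0,0])
E
```

```text
t 37.85 p [0.446 0.283 0.094] q [ 49.989  20.618   4.374  97.364 -33.937 -51.583] F [ 1.43  -0.213 -2.053] T [0.822 0.256 0.068] op 0.0318
x [ 0.214 -0.613 -0.76 ] y [-0.946 -0.325 -0.004] z [-0.244  0.72  -0.65 ]
[[415.145 156.771]
 [432.905 126.637]
 [432.624 110.172]]
352 56
((440.8, 299.0), (22.9, 22.8), -87.3)
along -16.297372085786144 n 0.4432237875607916
[ 0.581 -0.16   0.074]
t 37.9 p [0.445 0.284 0.092] q [ 50.026  20.727   4.276  97.254 -33.886 -51.55 ] F [ 0.223  0.565 -2.559] T [ 0.783  0.331 -0.042] op 0.0314
x [ 0.213 -0.614 -0.76 ] y [-0.946 -0.325 -0.003] z [-0.245  0.719 -0.65 ]
[0.464 0.233 0.091] [ 45.  16.  -1.  93. -36. -57.] err 0.0 0.0 dq 5.0 shift [ 36.  -2. -40.] 0
[0.484 0.183 0.09 ] [ 40.  13.  -5.  89. -37. -63.] err 0.0 0.0 dq 6.0 shift [ 72.  -4. -81.] 0
[0.503 0.132 0.089] [ 35.   9.  -9.  85. -39. -70.] err 0.0 0.0 dq 7.0 shift [ 108.   -6. -121.] 0
[0.523 0.081 0.087] [ 29.   6. -12.  80. -40. -77.] err 0.0 0.0 dq 7.0 shift [ 144.   -8. -162.] 0
[0.542 0.031 0.086] [ 23.   4. -15.  75. -40. -84.] err 0.0 0.0 dq 8.0 shift [ 180.   -9. -202.] 0
[ 0.561 -0.02   0.085] [ 17.   2. -16.  70. -41. -92.] err 0.0 0.0 dq 8.0 shift [ 216.  -11. -242.] 0
[ 0.581 -0.07   0.084] [  11.    2.  -17.   64.  -40. -100.] err 0.0 0.0 dq 8.0 shift [ 252.  -13. -283.] 0
[ 0.581 -0.115  0.079] [   7.   -0.  -20.   60.  -39. -106.] err 0.0 0.0 dq 6.0 shift [ 283.    1. -312.] 0
[ 0.581 -0.16   0.074] [   2.   -2.  -23.   55.  -38. -112.] err 0.0 0.0 dq 6.0 shift [ 315.   16. -341.] 0
```

View pics/sc1.png

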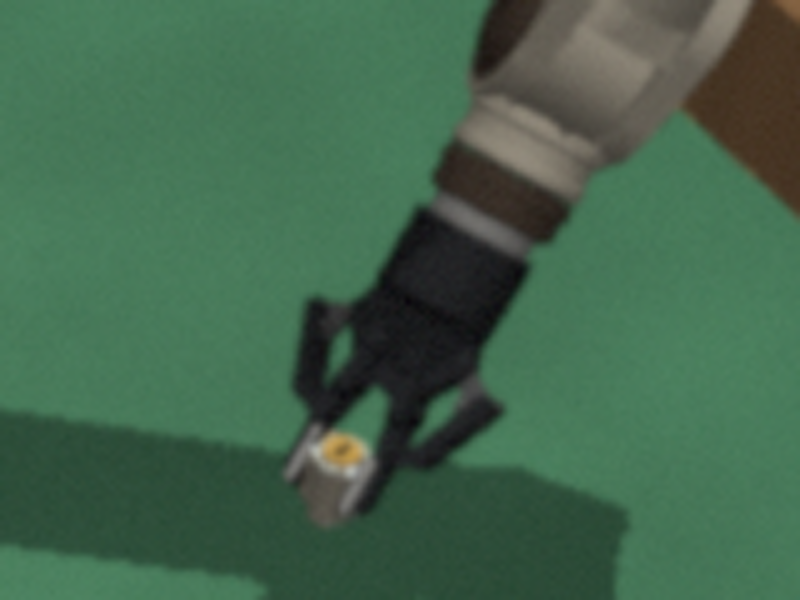

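```bash
python3 -m jog '36 -2 -40 0;72 -4 -81 0;108 -6 -121 0;144 -8 -162 0;180 -9 -202 0;216 -11 -242 0;250 -12 -280 0;275 -4 -303 0'; python3 - <<'E'
from seat import *
o,R=st(); v=np.load('vcyl.npy'); L=o['ee_pos']+R@v; print(L*1000); 
for z in (.053,.049,.046): print(z,R.T@(np.array([.5758,-.1446,z])-L)*1000)
E
```

```text
time: 38.9
ee_pos: [0.5816, -0.1038, 0.0778]
tcp_rot: [179.9, 49.4, -71.1]
wrist_force: [-0.7, 1.0, -2.9]
opening: 0.0315
t 38.9 p [ 0.582 -0.104  0.078] q [   7.825    0.431  -19.566   60.663  -39.696 -104.515] F [-0.697  0.989 -2.854] T [ 0.788  0.282 -0.025] op 0.0315
x [ 0.211 -0.616 -0.759] y [-0.946 -0.325  0.001] z [-0.247  0.718 -0.651]
[576.625 -88.316  56.6  ]
0.053 [ 37.216  19.05  -37.862]
0.049 [ 40.253  19.046 -35.259]
0.046 [ 42.531  19.044 -33.307]
```

```bash
python3 -m jog '20 10 -20 0;37 19 -38 0;37 19 -38 0;37 19 -38 0;39 19 -36 0;41 19 -35 0;42 19 -34 0;42 19 -34 0'; python3 lg.py vcyl.npy
```

```text
time: 39.9
ee_pos: [0.5808, -0.1583, 0.069]
tcp_rot: [180.0, 49.4, -71.0]
wrist_force: [-0.4, -0.7, -2.8]
opening: 0.0316
t 39.9 p [ 0.581 -0.158  0.069] q [   1.889   -1.508  -22.797   54.553  -38.49  -112.106] F [-0.418 -0.708 -2.768] T [0.82  0.27  0.005] op 0.0316
x [ 0.212 -0.616 -0.759] y [-0.945 -0.326  0.   ] z [-0.248  0.717 -0.651]
lug at [ 575.871 -142.837   47.782]
```

```bash
python3 -m jog '1.1 0.5 -1.3 0;1.1 0.5 -1.3 0;1.9 0.5 -0.6 0;2.7 0.5 0 0;3.4 0.5 0.6 0;4.1 0.5 1.2 0;4.1 0.5 1.2 0;4.1 0.5 1.2 0'; python3 lg.py vcyl.npy
```

```text
time: 40.9
ee_pos: [0.581, -0.1603, 0.0653]
tcp_rot: [180.0, 49.4, -71.0]
wrist_force: [-0.1, 0.2, -1.9]
opening: 0.0312
t 40.9 p [ 0.581 -0.16   0.065] q [   1.668   -1.392  -23.124   53.934  -38.443 -112.359] F [-0.103  0.179 -1.867] T [ 0.843  0.274 -0.013] op 0.0312
x [ 0.212 -0.616 -0.759] y [-0.946 -0.326  0.   ] z [-0.247  0.717 -0.651]
lug at [ 576.035 -144.861   44.105]
```

```bash
python3 -m jog '1 0 0.8 0;2 0 1.6 0;3 0 2.4 0;3.8 0 3.2 0;4 0 3.5 0;4 0 3.5 0;4 0 3.5 0;4 0 3.5 0'; python3 lg.py vcyl.npy
```

```text
time: 41.9
ee_pos: [0.581, -0.1603, 0.0601]
tcp_rot: [180.0, 49.4, -71.0]
wrist_force: [-0.7, 0.7, -2.5]
opening: 0.0313
t 41.9 p [ 0.581 -0.16   0.06 ] q [   1.673   -1.159  -23.509   53.319  -38.446 -112.353] F [-0.667  0.66  -2.469] T [ 0.725  0.253 -0.027] op 0.0313
x [ 0.212 -0.616 -0.759] y [-0.946 -0.326  0.   ] z [-0.247  0.717 -0.651]
lug at [ 575.998 -144.831   38.816]
```

```bash
python3 -m jog '0 0 0 0;0 0 0 0;0 0 0 0;0 0 0 0;-15 0 0 0;-50 0 0 0;-95 0 0 0;-130 0 0 0' 1; python3 - <<'E'
from seat import *
c=grab('top'); s=hsv(c); H,S,V=s[...,0],s[...,1],s[...,2]; m=(H>5)&(H<20)&(S>90)&(V>60); print('handle',rect(pts(c,box(m,255,255,300,285),.024)))
o,R=st(); x=R[:,0]; F=np.array([.4264,.0232,.009]); check([F-.09*x],[0])
E
```

```text
time: 42.9
ee_pos: [0.5533, -0.0794, 0.1602]
tcp_rot: [-179.9, 49.3, -70.9]
wrist_force: [0.1, 0.8, -0.5]
opening: 0.0855
handle ((422.7, 33.3), (80.7, 22.2), -69.0)
t 42.95 p [ 0.554 -0.078  0.164] q [  11.209   -4.471  -14.598   72.897  -40.182 -100.306] F [0.212 1.777 3.21 ] T [0.509 0.108 0.025] op 0.0853
x [ 0.216 -0.615 -0.758] y [-0.945 -0.327 -0.005] z [-0.245  0.718 -0.652]
t 42.95 p [ 0.554 -0.078  0.164] q [  11.209   -4.471  -14.598   72.897  -40.182 -100.306] F [0.212 1.777 3.21 ] T [0.509 0.108 0.025] op 0.0853
x [ 0.216 -0.615 -0.758] y [-0.945 -0.327 -0.005] z [-0.245  0.718 -0.652]
[ 0.517 -0.039  0.142] [ 17.  -6. -18.  75. -41. -93.] err 0.0 0.0 dq 7.0 shift [-16.  22.  51.] 0
[0.48  0.    0.121] [ 23.  -7. -21.  78. -41. -85.] err 0.0 0.0 dq 8.0 shift [-31.  44. 102.] 0
[0.444 0.039 0.099] [ 29.  -6. -24.  81. -40. -76.] err 0.0 0.0 dq 9.0 shift [-47.  66. 153.] 0
[0.407 0.079 0.077] [ 36.  -5. -25.  84. -39. -68.] err 0.0 0.0 dq 9.0 shift [-62.  88. 205.] 0
```

```bash
python3 -m jog '-16 22 51 0;-31 44 102 0;-47 66 153 0;-62 88 205 0;-62 88 205 0;-62 88 205 0;-62 88 205 0;-62 88 205 0'; python3 - <<'E'
from seat import *
o,R=st();print(turn(R,-1)); go([.4264,.0232,.009])
E
```

```text
time: 43.95
ee_pos: [0.4069, 0.0757, 0.0726]
tcp_rot: [-179.9, 49.4, -71.0]
wrist_force: [-0.2, 0.8, -0.5]
opening: 0.0857
t 43.95 p [0.407 0.076 0.073] q [ 35.931  -4.765 -25.476  83.349 -38.513 -68.016] F [-0.205  0.766 -0.469] T [ 0.59   0.21  -0.024] op 0.0857
x [ 0.211 -0.616 -0.759] y [-0.946 -0.324 -0.001] z [-0.245  0.718 -0.651]
(np.float64(-0.07521024676059612), array([-0.946, -0.325,  0.   ]))
t 43.95 p [0.407 0.076 0.073] q [ 35.931  -4.765 -25.476  83.349 -38.513 -68.016] F [-0.205  0.766 -0.469] T [ 0.59   0.21  -0.024] op 0.0857
x [ 0.211 -0.616 -0.759] y [-0.946 -0.324 -0.001] z [-0.245  0.718 -0.651]
shift [84.763 -1.377 -1.068]
```

```bash
python3 -m jog '30 -1 -1 0;60 -1 -1 0;78 -1 -1 0;84 -1 -1 0;84 -1 -1 0;84 -1 -1 0;84 -1 -1 0;84 -1 -1 0'; python3 -m jog '0 0 0 0;0 0 0 0;0 0 0 0;0 0 0 0;0 0 0 0;0 0 0 0;-8 0 -7 0;-20 0 -18 0' 0 35; python3 s.py
```

```text
time: 44.95
ee_pos: [0.4255, 0.0246, 0.0094]
tcp_rot: [-180.0, 49.4, -71.0]
wrist_force: [0.1, 0.8, 0.5]
opening: 0.0852
time: 45.95
ee_pos: [0.4253, 0.0235, 0.0367]
tcp_rot: [179.9, 49.4, -71.1]
wrist_force: [-0.2, -0.9, -0.5]
opening: 0.0212
t 45.95 p [0.425 0.023 0.037] q [ 28.602  -6.975 -31.35   73.833 -39.943 -77.437] F [-0.221 -0.938 -0.533] T [0.606 0.164 0.039] op 0.0212
x [ 0.211 -0.616 -0.759] y [-0.946 -0.326  0.001] z [-0.248  0.717 -0.651]
```

```bash
python3 - <<'E'
from seat import *
check([[.46,.03,.085],[.61,.03,.085],[.661,-.083,.05]],[0,0,0])
E
```

```text
t 45.95 p [0.425 0.023 0.037] q [ 28.602  -6.975 -31.35   73.833 -39.943 -77.437] F [-0.221 -0.938 -0.533] T [0.606 0.164 0.039] op 0.0212
x [ 0.211 -0.616 -0.759] y [-0.946 -0.326  0.001] z [-0.248  0.717 -0.651]
[0.46  0.03  0.085] [ 27.  -5. -24.  78. -40. -79.] err 0.0 0.0 dq 8.0 shift [-33. -35. -35.] 0
[0.51  0.03  0.085] [ 25.   1. -18.  76. -40. -83.] err 0.0 0.0 dq 5.0 shift [-23. -82. -48.] 0
[0.56  0.03  0.085] [ 22.   6. -13.  74. -41. -86.] err 0.0 0.0 dq 6.0 shift [ -12. -129.  -60.] 0
[0.61  0.03  0.085] [ 21.  12.  -6.  73. -41. -88.] err 0.0 0.0 dq 6.0 shift [  -2. -177.  -73.] 0
[ 0.627 -0.008  0.073] [ 17.  12.  -8.  69. -41. -93.] err 0.0 0.0 dq 5.0 shift [  34. -181.  -96.] 0
[ 0.644 -0.045  0.062] [ 13.  12.  -9.  64. -40. -98.] err 0.0 0.0 dq 5.0 shift [  70. -184. -120.] 0
[ 0.661 -0.083  0.05 ] [   9.   13.   -9.   59.  -40. -103.] err 0.0 0.0 dq 5.0 shift [ 105. -188. -143.] 0
```

```bash
python3 -m jog '-33 -35 -35 0;-23 -82 -48 0;-12 -129 -60 0;-2 -177 -73 0;34 -181 -96 0;70 -184 -120 0;105 -188 -143 0;105 -188 -143 0'; python3 - <<'E'
from seat import *
go([.661,-.083,.0165])
E
```

```text
time: 46.95
ee_pos: [0.6607, -0.085, 0.0494]
tcp_rot: [179.9, 49.4, -71.3]
wrist_force: [-0.8, -0.1, 0.0]
opening: 0.0214
t 46.95 p [ 0.661 -0.085  0.049] q [   8.59    12.636   -9.441   59.317  -39.873 -103.376] F [-0.76  -0.134  0.005] T [0.695 0.218 0.013] op 0.0214
x [ 0.209 -0.617 -0.759] y [-0.947 -0.323  0.001] z [-0.245  0.718 -0.651]
shift [23.846 -1.    22.789]
```

```bash
python3 -m jog '8 -1 8 0;16 -1 15 0;20 -1 19 0;22 -1 21 0;24 -1 23 0;24 -1 23 0;24 -1 23 0;24 -1 23 0'; python3 s.py
```

```text
time: 47.95
ee_pos: [0.6614, -0.0803, 0.0165]
tcp_rot: [-180.0, 49.4, -71.0]
wrist_force: [-1.0, -0.5, -0.3]
opening: 0.0213
t 47.95 p [ 0.661 -0.08   0.017] q [   8.997   14.284  -11.317   55.909  -39.894 -103.085] F [-0.954 -0.487 -0.309] T [0.598 0.207 0.02 ] op 0.0213
x [ 0.212 -0.616 -0.759] y [-0.946 -0.326 -0.   ] z [-0.247  0.718 -0.651]
```

Next I lower the last 1 mm or so, open partly, and back out along the tool axis.

```bash
python3 -m jog '0.3 0 0.3 0;0.5 0 0.5 0;0.8 0 0.7 0;0.8 0 0.7 0;0.8 0 0.7 0;0.8 0 0.7 0;0.8 0 0.7 0;0.8 0 0.7 0'|sed -n 4p; python3 -m jog '0 0 0 0;0 0 0 0;0 0 0 0;0 0 0 0;-15 0 0 0;-50 0 0 0;-100 0 0 0;-160 0 0 0' 0.55; python3 - <<'E'
from seat import *
c=grab('top'); t=c; w=grab('wrist'); s=grab('scene'); st()
# predicted points
org=np.array([.6583,-.0706,.006]); print('top px',proj(c,[org+[0,0,.024],[.5758,-.1446,.091]]))
H=hsv(c); m=(H[...,0]>5)&(H[...,0]<17)&(H[...,1]>110)&(H[...,2]>60); print('handle',rect(pts(c,box(m,300,140,352,232),.030)))
P=proj(s,[[.5758,-.1446,.091],[.5758,-.1446,.048],org]); print('scene',P)
x,y=P[0].astype(int); a=cv2.resize(s['color'][y-50:y+60,x-70:x+60,::-1],None,fx=3,fy=3,interpolation=cv2.INTER_CUBIC)
b=cv2.resize(w['color'][:,:,::-1],(400,300)); g=cv2.resize(c['color'][140:240,295:395,::-1],(400,300),interpolation=cv2.INTER_CUBIC)
W=np.zeros((600,800,3),np.uint8); W[:a.shape[0],:a.shape[1]]=a; W[:300,400:]=b; W[300:,400:]=g; cv2.imwrite('pics/fin.png',W); print('scene crop off',x-70,y-50, 'cyl wrist',proj(w,[[.5758,-.1446,.091],org])*.625+[400,0])
E
```

```text
wrist_force: [-0.8, 0.3, 1.7]
time: 49.95
ee_pos: [0.6264, 0.0191, 0.1382]
tcp_rot: [180.0, 49.4, -71.1]
wrist_force: [1.4, 0.8, -0.2]
opening: 0.0468
t 50.1 p [0.628 0.021 0.14 ] q [ 19.07   11.413  -0.387  77.818 -40.643 -90.125] F [ 0.598 -0.757 -0.056] T [0.544 0.205 0.012] op 0.0468
x [ 0.218 -0.614 -0.759] y [-0.945 -0.328 -0.005] z [-0.246  0.718 -0.651]
top px [[322.173 170.18 ]
 [356.305 199.542]]
handle ((654.9, -68.6), (72.5, 23.1), -70.4)
scene [[302.839 243.319]
 [303.538 252.237]
 [341.765 273.283]]
scene crop off 232 193 cyl wrist [[690.411  81.973]
 [604.099 146.329]]
```

View pics/fin.png

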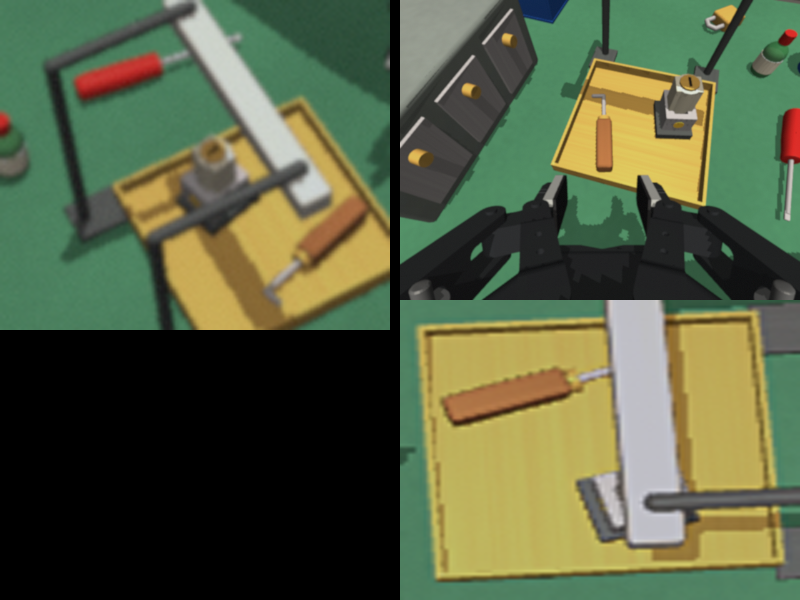

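```bash
python3 - <<'E'
from seat import *
w=grab('wrist'); H=hsv(w); u=proj(w,[[.5758,-.1446,.091],[.5758,-.1446,.100]]); print(u)
m=box((H[...,0]>10)&(H[...,0]<30)&(H[...,1]>100)&(H[...,2]>90),int(u[0][0])-22,int(u[0][1])-26,int(u[0][0])+22,int(u[0][1])+14)
n,l,sx,ce=cv2.connectedComponentsWithStats(m.astype(np.uint8)); print(sx[1:],ce[1:]); print(status.get_obs()['time'])
E
```

```text
[[467.69274434 129.54102193]
 [472.30910753 120.5159954 ]]
[[451 117  32  26 607]
 [445 119   1   1   1]
 [486 127   3   8  13]] [[466.48599671 129.94892916]
 [445.         119.        ]
 [487.53846154 129.69230769]]
50.15
```

The plug face is at (466.5,129.9). Seated height predicts (467.7,129.5), while merely resting would put it at (472,120.5). The cylinder is home on the block and the block is in the plate, so I'm handing in.

```bash
python3 -c "
from workcell import bot,status
bot.job_done(); print(status.get_obs()['time'])"
```

```text
the job is handed in; nothing more can be done
the job is handed in; nothing more can be done
```

I handed the job in at about 50 s of the 72 s allowed, with the block and cylinder seated and the wrench lying in the tray. No verdict was reported.

**How it was done**
- **Tilting the tool:** jog rows only turn the tool about its own x axis. I slanted the fingers by commanding poses out of reach, so the arm settled tilted, about 41° from vertical. This cost about 12 s.
- **Cylinder, first step:** I turned it about 37° on the table so it lined up with the slanted fingers.
- **Block:** I gripped the steel-grey one, not the pink or turquoise look-alikes. It did not drop straight in. Two short searches under light pressure found the plate's slot, and it then went down.
- **Cylinder:** it entered the block's slot without contact force.
- **Wrench:** I laid it on the tray floor on the far left side.

**Last checks**

| Check | Reading | What it should be |
|---|---|---|
| Block lug height from the arm's pose, before release | 8.6 mm | 9 mm seated, 18 mm resting |
| Cylinder lug height from the arm's pose, before release | 38.8 mm | about 39 mm seated, 48 mm resting |
| Cylinder plug face in the wrist picture, after release | within about 1.3 px of the seated prediction | merely resting would be about 9 px higher |
| Wrench handle centre in the top picture | within about 4 mm of the intended spot | inside the tray walls |

- **Seat position:** the block sat about 1.3 mm from my estimate of the slot centre.
- **Wrench height:** I only judged by eye that it lies flat.
- **Bystanders and jig lever:** I steered clear of them but did not measure their final positions. In the last picture the screwdriver, oil bottle and padlock looked undisturbed.
- **Force:** apart from the block search, where wrist force reached about 20 N, I saw no unexpected force at any reading. Readings were only taken between moves.

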